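# Scan the parts case and shut its lid

### The job

Check in the parts case: pick up the hand scanner, aim its window squarely at the middle of the code label on the inside of the open lid from about a hand's breadth (about 75 mm) away, hold it steady there for a good second, and lay the scanner back flat on its mat. Then lower the lid slowly without letting it drop, and press its front edge down gently, feeling for the snap and not ramming it, until it snaps shut and stays shut. Leave the tin, wash bottle and glass dish where they are.

Things in the scene. Friction and masses are not known exactly. Their poses are not given: they have to be found in the camera images.
- case: Fixed stainless parts case, open-topped box 160 (x, front to back) x 200 (y) x 70 mm high, wall 4 mm, rings inside. Origin: centre of its underside on the bench; x points from the front to the hinge side, z up. Lid hinged on the far (+x) top rim, leaning open; spring catch inside the front wall. The lid's seat is soft: 20 N on the shut lid's front edge sinks it by 2 mm; about 50 N damages it.
- lid (a joint): Lid angle, 0 = shut, grows as it opens (rad), 1.05 to 1.22 at the start. The worn hinge holds the 0.35 kg lid above about 0.9 rad; below that it falls when let go. Near the end it comes to rest on the spring catch at about 0.11 rad; from there some 8 to 20 N down on the front edge makes it snap in, where it stays below 0.01 rad when let go.
- lid_hinge (a point): Middle of the hinge axis (along the case's y), at the far top rim of the case: 80 mm behind the case's centre, 70 mm above the bench. The lid reaches 162 mm from it, is 200 mm wide and 8 mm thick (the axis lies in its inner face): a steel frame round a clear pane.
- lid_label (a point): Centre of the white code label (60 x 35 mm, black bars) on the lid's inner face, 100 mm from the hinge axis, midway across; also seen through the clear pane from outside. Axes are the lid's: x from the free edge to the hinge, y along the hinge, z out of the outer face (up when shut), so a scanner reads it looking along +z.
- lid_tongue (a point): Grip place on the steel tongue that goes on from the middle of the lid's free edge in its plane (34 mm wide in y, 12 thick, from 160 to 210 mm from the hinge axis): 190 mm from the axis, mid thickness. Axes as lid_label. Shut, it lies 76 mm above the bench, 30 mm in front of the case's front wall.
- mat: Black rubber mat, 220 (x) x 120 (y) x 6 mm, fixed on the bench, to the right or left of the case. Origin: centre of its underside.
- scanner: Grey hand scanner, 140 mm long, lying along its x on the mat. Handle 30 mm wide and 32 high from x = -70 to +35 mm, then a head 46 wide and 36 high to x = +70 mm, 0.16 kg. Origin: centre of its underside; x points to the window end, z up.
- scanner_window (a point): Centre of the black window on the scanner's front end (70 mm ahead of its origin, 18 mm above its underside); it looks along the scanner's +x. Axes as the scanner's. It reads a label 40 to 110 mm in front of it, seen within about 14 degrees of square and 18 mm of the centre line.
- tin: Bystander: grey tin, 100 mm across, 120 high, on the bench on the other side of the case from the mat. Origin: centre of its underside.
- wash_bottle: Bystander: white squeeze bottle with a bent spout, 76 mm across, 215 high. Origin: centre of its underside.
- dish: Bystander: covered glass dish, 110 mm across, 26 high. Origin: centre of its underside.
Mind the look-alikes: they are no part of the job. Several things have the shape of the scanner; the one meant has the colours described above.

How it is judged:
By the outcome, as a careful person would: the job done as asked, in the order asked, and still so for the second after the job is handed in, with the robot touching nothing.
It also fails if it takes over 72 s, if anything falls off the work surface, if the arm or the gripper's body presses on something with over 40 N, if the wrist force passes 120 N, or if a joint passes its speed limit or range.

### The arm

A 7-joint arm with a two-finger parallel gripper is mounted at the origin on the work surface. World frame = base frame: x ahead of the robot, y to its left, z up, the work surface at z = 0. Lengths are in m, angles in rad, forces in N, time in s.
With the tool pointing down it reaches from about 0.425 to 0.925 m from the base axis. Payload 6.8 kg.
Tool frame: the origin (TCP) lies on the centre line of the jaws, within the pads' length; the fingertips stand 14 mm ahead of it and the grasp point (between the pads) lies 5 mm behind it; z points along the fingers, y is the line along which they close (so a half turn about z gives the same grasp; the last joint's range is limited). The gripper opens to 85 mm and grips with 20 to 120 N. Pads are 22 mm wide; open, the fingers measure 114 mm over their backs; the gripper's body (76 mm by 85 mm) begins 54 mm behind the grasp point. The pads swing forward as they close: fully open they stand 13 mm farther back than shut.
Start: joints at [1.029, 0.477, 0.022, 1.555, -0.011, 1.109, -0.083], TCP at [0.284, -0.612, 0.245] pointing down, gripper open.
Joint ranges: [-2.96, 2.96], [-0.34, 2.1], [-1.41, 1.46], [0.24, 2.44], [-1.37, 4.51], [0.17, 1.92], [-2.96, 2.96]. Speed limits (rad/s): [2.39, 2.39, 3.14, 3.14, 3.14, 3.14, 3.14].

### API

Orientations are given as a unit quaternion [x, y, z, w].
In Python, from station import * gives the robot as it stands.
- The arm moves only by the tool drive_tool, never from a script. Its argument "motion" is one flat list of numbers, 6 for each row, row after row: the shift along the tool's x, y, z in units of 0.1 m (1.0 is 0.1 m), then the turn, a rotation vector about the tool's x, y, z in units of 0.1 rad (1.0 is 0.1 rad). In form: [x, y, z, wx, wy, wz, x, y, z, wx, wy, wz, ...]. A call has 1 to 8 rows; each row shifts and turns the commanded pose from where the row before left it, along the tool's axes as they then stand; what a row does not reach is not made up. A row lasts 1/8 s, in which the tool goes at most 62.5 mm and 10.7 degrees, less where a joint would pass 70% of its speed; a pose out of reach is approached as far as the arm can. A call with a number of a shift or a turn outside -1 to 1 is refused whole. A call with a gripper value outside its range is refused whole. "hand" is the opening, from -1 (shut) to 1 (fully open), set as the call begins (left out, the last holds). The fingers move at their own pace and stop on an object; "force" is the grip in N (left out, the last holds). Time passes only in rows, so rows that do not move let the fingers close. It gives the time, the measured TCP pose, the force, the opening and the grip force at its end, in the units of the state.
- get_state(): the state, without advancing time (a new reading comes with each control period).
- get_image(name): name is "scene" or "top" or "wrist"; returns the picture (384x512x3 uint8, red, green, blue); there is no depth.
- calibration(name): a dict with "intrinsics" (3x3 intrinsics, pixels), "rvec" (rotation vector, rad) and "tvec" (3), from world to camera coordinates, as OpenCV has them. Camera axes: x right, y down, z forward; pixel columns grow to the right and rows downward; lengths in m; the calibration is good to about 2 mm. A picture is of the moment at which its call begins: read the wrist's pose just before it. calibration takes no time and is no camera call; for the wrist camera it gives the pose at the moment of the call.
- close_job(): hands the job in; it is judged then, once.
The state is a dict: "clock": time; "joint_positions": joint angles; "joint_vel": joint speeds; "effort": joint torques, N m; "position": TCP position; "eef_rot": TCP orientation; "contact_force": force on the tool from outside, world axes, zero at the start; "torque": the same for the moment, N m; "grip_width": finger opening in m; "grip_force": force on a finger pad.
Only numpy, scipy, OpenCV 4.12 (cv2) and the standard library are available. Lean on these libraries where they do the work, as an engineer would, in place of code of your own. Each camera call takes 0.05 s, during which the arm holds its last target. There are 200 camera calls.

## Working session

There is one attempt and no reset: what is moved stays moved. The work goes in short steps, Python scripts to look and compute and a tool call to move; the robot and the scene stay as the last step left them, time stands still between calls to the robot, and variables do not carry over. Pictures are saved under pics/ and viewed, at most 10 in all, crops included, and the job is handed in when it is done.

Besides the shell and the picture viewer there is one more tool, called by a JSON object that holds its "name" and its "arguments", one argument or row to a line. drive_tool: Moves the arm, as the interface text tells. Its arguments: {"type":"object","properties":{"motion":{"type":"array","items":{"type":"number"}},"hand":{"type":"number"},"force":{"type":"number"}},"required":["motion"]}

```bash
ls; mkdir -p pics; python3 - <<'E'
from station import *
import cv2,numpy as np
s=get_state();print(s)
for n in ("scene","top"):
    im=get_image(n);cv2.imwrite(f"pics/{n}0.png",cv2.resize(im[:,:,::-1],(800,600),interpolation=cv2.INTER_CUBIC))
    cv2.imwrite(f"pics/{n}0raw.png",im[:,:,::-1])
    print(n,calibration(n))
E
```

```text
pics
{'clock': 0.0, 'joint_positions': array([ 1.0289319 ,  0.47778932,  0.02232538,  1.5564408 , -0.01152119,
        1.10930118, -0.08312559]), 'joint_vel': array([ 1.47249183e-03,  4.35583908e-04, -6.77212541e-05,  5.57610475e-05,
       -1.63450935e-03,  1.11429357e-03, -1.34345251e-03]), 'effort': array([ 6.65163716e-04, -5.96447539e+01,  1.60798028e+00, -2.81196767e+01,
        1.23563441e-02,  9.27410438e-03, -2.57534555e-05]), 'position': array([ 0.28346098, -0.6119768 ,  0.24433713]), 'eef_rot': array([ 9.76572760e-01,  2.15185556e-01, -2.47639393e-04, -8.71006741e-04]), 'contact_force': array([-0.38991239,  0.76860346,  0.76503472]), 'torque': array([-0.00964126,  0.02018777, -0.01465235]), 'grip_force': 0.0, 'grip_width': 0.08513821352158708}
scene {'intrinsics': array([[450.94909214,   0.        , 252.37603385],
       [  0.        , 450.94909214, 182.83105961],
       [  0.        ,   0.        ,   1.        ]]), 'rvec': array([ 1.86707975,  1.81735882, -0.62570966]), 'tvec': array([-0.04090924, -0.32632879,  1.56228975])}
top {'intrinsics': array([[389.27878768,   0.        , 256.11511748],
       [  0.        , 389.27878768, 194.33095714],
       [  0.        ,   0.        ,   1.        ]]), 'rvec': array([ 2.183843  , -2.02091055,  0.21662358]), 'tvec': array([0.02857704, 0.48141278, 1.21141305])}
```

View pics/scene0.png

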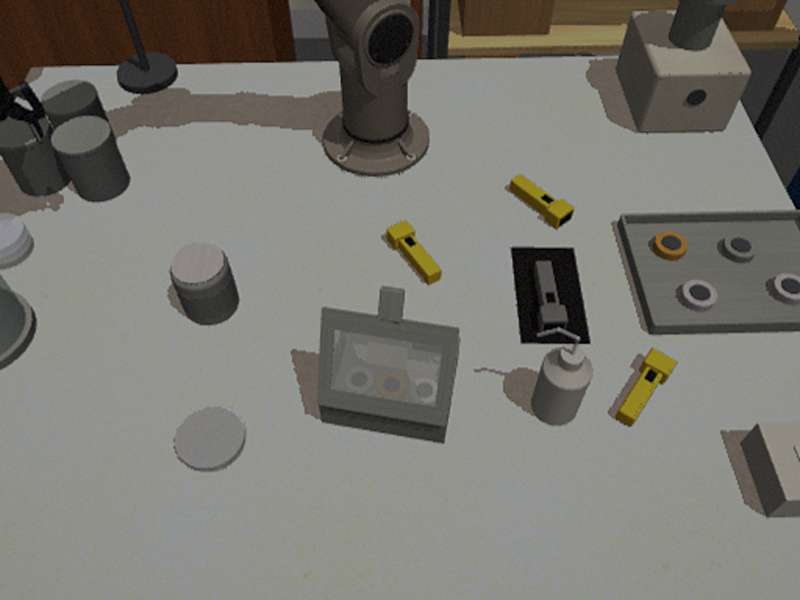

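View pics/top0.png

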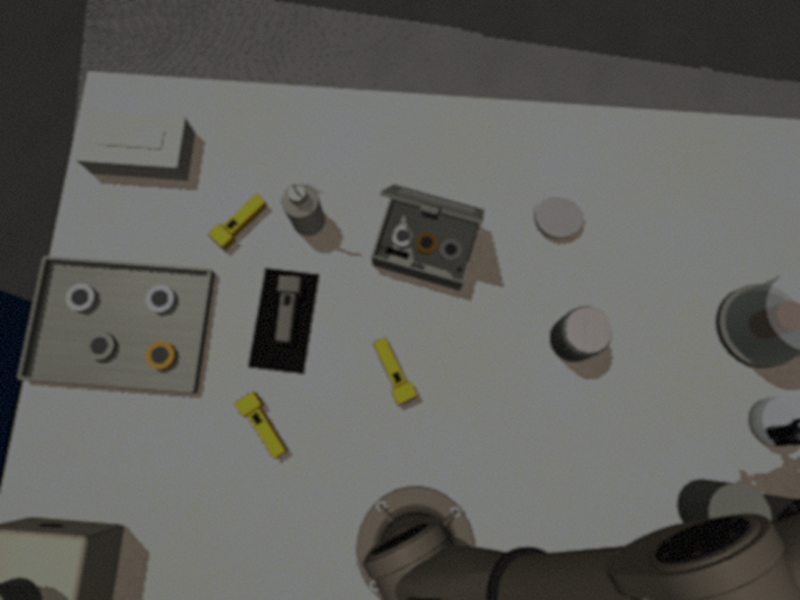

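Candidates by the top picture (800 px wide):
- Grey/black-window scanner on the mat, (287,310).
- Yellow look-alikes at (237,222), (262,425) and (395,372).

I choose the grey one on the mat, with its head up-image (+x). The case is at (430,240), with its hinge on the far side. I'll check the choice in enlarged crops.

```bash
python3 - <<'E'
import cv2
a=cv2.imread("pics/top0raw.png")[110:245,150:320];b=cv2.imread("pics/scene0raw.png")[150:290,195:385]
cv2.imwrite("pics/tc.png",cv2.resize(a,None,fx=4.4,fy=4.4,interpolation=cv2.INTER_CUBIC))
cv2.imwrite("pics/sc.png",cv2.resize(b,None,fx=4,fy=4,interpolation=cv2.INTER_CUBIC))
E
```

```text
(no output)
```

View pics/tc.png

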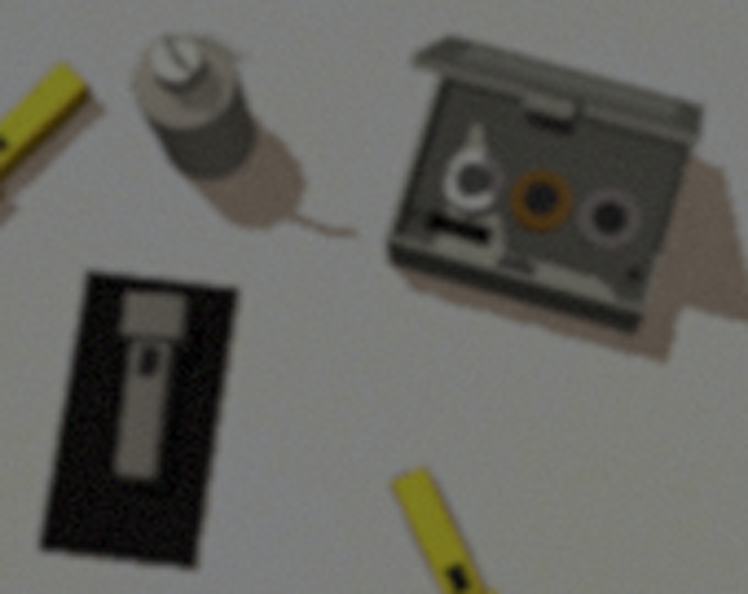

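View pics/sc.png

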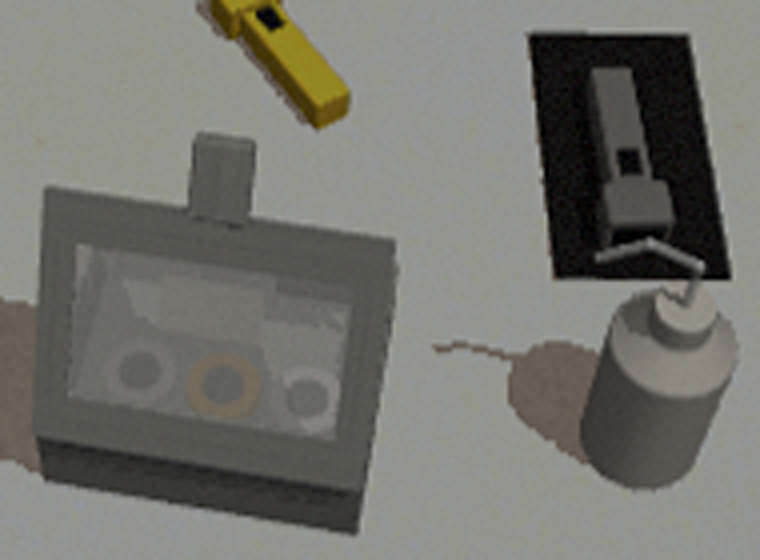

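```bash
cat > h.py <<'E'
from station import *
import numpy as np, cv2
from scipy.spatial.transform import Rotation as R
from scipy.optimize import least_squares
def proj(c,P):
    return cv2.projectPoints(np.array(P,float),c["rvec"],c["tvec"],c["intrinsics"],None)[0][:,0]
def raw(P,s,off): return (np.array(P,float)+.5)/s-.5+np.array(off)
def pose2(v,P,z=0):
    c,s=np.cos(v[2]),np.sin(v[2]);P=np.array(P,float)
    return np.c_[v[0]+c*P[:,0]-s*P[:,1],v[1]+s*P[:,0]+c*P[:,1],P[:,2]+z]
def lidp(th,P): # P in lid coords: r from hinge, y, n outward -> case coords
    P=np.array(P,float);r,y,n=P.T
    return np.c_[.08-r*np.cos(th)+n*np.sin(th),y,.07+r*np.sin(th)+n*np.cos(th)]
E
cat > fit.py <<'E'
from h import *
T,S=calibration("top"),calibration("scene")
for n,c in(("top",T),("scene",S)):
    r=R.from_rotvec(c["rvec"]).as_matrix();print(n,"cam",(-r.T@c["tvec"]).round(3))
tp=lambda P:raw(P,4.4,(150,110)); sp=lambda P:raw(P,4,(195,150))
# mat
m=[[.11,.06,.006],[.11,-.06,.006],[-.11,-.06,.006],[-.11,.06,.006]]
f=lambda v:np.r_[(proj(T,pose2(v,m))-tp([[90,271],[238,290],[195,567],[41,548]])).ravel(),(proj(S,pose2(v,m))-sp([[731,279],[555,279],[529,34],[689,36]])).ravel()]
r=least_squares(f,[.55,.3,0]);print("mat",r.x.round(4),r.fun.round(1))
sc=[[.07,.023,.036],[.07,-.023,.036],[-.07,.015,.032],[-.07,-.015,.032]]
f=lambda v:np.r_[(proj(T,pose2(v,sc,.006))-tp([[123,290],[187,293],[114,474],[158,478]])).ravel(),(proj(S,pose2(v,sc,.006))-sp([[672,222],[609,222],[630,68],[591,70]])).ravel()]
r=least_squares(f,[.55,.3,0]);print("scanner",r.x.round(4),r.fun.round(1))
cs=[[.08,-.1,0],[.08,.1,0]]
fr=[[-.08,.1,.07],[-.08,-.1,.07]]
ld=[[.162,-.1,.008],[.162,.1,.008],[.0,-.1,.008],[.0,.1,.008],[.21,-.017,.012],[.21,.017,.012]]
f=lambda v:np.r_[(proj(S,pose2(v,cs))-sp([[42,480],[357,533]])).ravel(),(proj(T,pose2(v,fr))-tp([[389,241],[643,314]])).ravel(),
 (proj(S,pose2(v,lidp(v[3],ld)))-sp([[46,187],[396,240],[36,438],[360,490],[197,132],[257,140]])).ravel()]
r=least_squares(f,[.7,0,0,1.1],loss="soft_l1");print("case",r.x.round(4),f(r.x).reshape(-1,2).round(1).tolist())
E
python3 fit.py
```

```text
top cam [0.209 0.043 1.286]
scene cam [1.213 0.017 1.038]
mat [ 0.4382  0.3125 -0.0454] [-0.4 -1.5  0.7 -1.7  0.4 -0.5 -0.6 -0.6  0.2 -0.7 -0.1 -1.3 -0.1 -1.2
 -0.2 -1.3]
scanner [ 0.4572  0.3043 -0.0028] [ 1.  -1.1  0.2 -0.7  0.4 -0.8 -0.4 -1.   1.1 -0.8 -0.2 -0.4  0.2 -1.3
 -0.5 -1.6]
case [ 0.6299  0.0205 -0.2113  1.033 ] [[0.7, -0.0], [0.3, 0.1], [-0.9, -1.2], [0.7, -0.9], [-0.2, -0.2], [0.2, -0.1], [-1.2, -1.1], [0.7, -0.2], [-0.5, -0.2], [-0.2, 0.1]]
```

```bash
cat >> h.py <<'E'
from scipy.spatial.transform import Slerp
def tool(yaw,pitch):
    """tool x = -(heading yaw), y = -left; pitch>0: fingers lean to point forward (down+forward)"""
    return R.from_euler("z",yaw)*R.from_euler("y",-pitch)*R.from_matrix([[-1,0,0],[0,1,0],[0,0,-1]])
def cur():
    s=get_state();return np.array(s["position"]),R.from_quat(s["eef_rot"])
def rows(path,nd=2):
    """path: list of (p,R); rounded rows following it from the present pose, printed 8 a call"""
    p,r=cur();out=[]
    for P,Q in path:
        a=np.r_[r.inv().apply(P-p)*10,(r.inv()*Q).as_rotvec()*10].round(nd)
        assert abs(a).max()<=1 and np.linalg.norm(a[:3])<.625,a
        p=p+r.apply(a[:3]/10);r=r*R.from_rotvec(a[3:]/10);out.append(a)
    for i in range(0,len(out),8): print([float(x) for x in (np.concatenate(out[i:i+8])+0.)])
    print("end",p.round(4),"rows",len(out))
def line(p0,r0,p1,r1,n,cyl=False):
    sl=Slerp([0,1],R.concatenate([r0,r1]));p0,p1=np.array(p0),np.array(p1);o=[]
    for k in range(1,n+1):
        t=k/n;p=p0+(p1-p0)*t
        if cyl:
            a0,a1=[np.arctan2(q[1],q[0]) for q in(p0,p1)];b0,b1=[np.hypot(q[0],q[1]) for q in(p0,p1)]
            a=a0+(a1-a0)*t;b=b0+(b1-b0)*t;p=np.array([b*np.cos(a),b*np.sin(a),p[2]])
        o.append((p,sl(t)))
    return o
E
python3 - <<'E'
from h import *
p,r=cur()
print(r.as_matrix().round(2),tool(0,0).as_matrix().round(2))
a=line(p,r,[.22,-.55,.42],r,4)
b=line(*a[-1],[.50,.30,.40],tool(0,0),26,True)
c=line(*b[-1],[.42,.304,.26],tool(0,-.17),5)
rows(a+b+c)
T=calibration("top");S=calibration("scene");f=lambda v:np.r_[(proj(S,[[v[0],v[1],.0]])-raw([[640,470]],4,(195,150))).ravel()]
print("bottle~",least_squares(f,[.65,.25]).x)
E
```

```text
[[ 0.91  0.42 -0.  ]
 [ 0.42 -0.91  0.  ]
 [-0.   -0.   -1.  ]] [[-1.  0.  0.]
 [ 0.  1.  0.]
 [ 0.  0. -1.]]Traceback (most recent call last):
  File "<stdin>", line 7, in <module>
  File "h.py", line 25, in rows
    assert abs(a).max()<=1 and np.linalg.norm(a[:3])<.625,a
           ^^^^^^^^^^^^^^^^^^^^^^^^^^^^^^^^^^^^^^^^^^^^^^
AssertionError: [ 0.4   0.    0.   -0.   -0.   -1.04]
```

```bash
python3 - <<'E'
from h import *
p,r=cur()
a=line(p,r,[.22,-.55,.42],r,4)
b=line(*a[-1],[.50,.30,.40],tool(0,0),28,True)
c=line(*b[-1],[.42,.304,.26],tool(0,-.17),8)
rows(a+b+c)
S=calibration("scene");f=lambda v:np.r_[(proj(S,[[v[0],v[1],.0]])-raw([[640,470]],4,(195,150))).ravel()]
print("bottle~",least_squares(f,[.65,.25]).x)
E
```

```text
[-0.08, -0.21, -0.44, 0.0, 0.0, 0.0, -0.08, -0.21, -0.44, 0.0, 0.0, 0.0, -0.08, -0.2, -0.44, 0.0, 0.0, 0.0, -0.08, -0.21, -0.43, 0.0, 0.0, 0.0, 0.37, 0.0, 0.0, 0.0, 0.0, -0.97, 0.37, 0.02, 0.01, 0.0, 0.0, -0.96, 0.36, 0.03, 0.01, 0.0, 0.0, -0.97, 0.36, 0.04, 0.0, 0.0, 0.0, -0.97]
[0.36, 0.06, 0.01, 0.0, 0.0, -0.97, 0.36, 0.07, 0.01, 0.0, 0.0, -0.96, 0.36, 0.08, 0.01, 0.0, -0.01, -0.97, 0.35, 0.09, 0.0, 0.0, 0.0, -0.97, 0.35, 0.11, 0.01, 0.0, 0.0, -0.96, 0.34, 0.11, 0.01, 0.0, 0.0, -0.97, 0.34, 0.13, 0.0, 0.0, 0.0, -0.97, 0.34, 0.14, 0.01, 0.0, 0.0, -0.96]
[0.33, 0.16, 0.01, 0.0, 0.0, -0.97, 0.32, 0.16, 0.01, 0.0, 0.0, -0.97, 0.32, 0.17, 0.0, 0.0, 0.0, -0.97, 0.31, 0.19, 0.01, 0.0, 0.0, -0.96, 0.31, 0.2, 0.01, 0.0, -0.01, -0.97, 0.3, 0.2, 0.0, 0.0, 0.0, -0.97, 0.29, 0.22, 0.01, 0.0, 0.0, -0.96, 0.28, 0.23, 0.01, 0.0, 0.0, -0.97]
[0.27, 0.23, 0.01, 0.0, 0.0, -0.97, 0.27, 0.25, 0.0, -0.01, 0.0, -0.97, 0.26, 0.25, 0.01, 0.0, 0.0, -0.96, 0.24, 0.27, 0.01, 0.0, 0.0, -0.97, 0.24, 0.27, 0.0, 0.0, 0.0, -0.97, 0.23, 0.28, 0.01, 0.0, 0.0, -0.96, 0.22, 0.28, 0.01, 0.0, 0.0, -0.97, 0.21, 0.3, 0.01, 0.0, 0.0, -0.97]
[0.1, 0.0, 0.17, 0.0, 0.21, 0.0, 0.09, 0.01, 0.18, 0.0, 0.21, 0.0, 0.1, 0.0, 0.18, 0.0, 0.21, 0.0, 0.08, 0.01, 0.18, 0.0, 0.22, 0.0, 0.09, 0.0, 0.18, 0.0, 0.21, 0.0, 0.08, 0.01, 0.19, 0.0, 0.21, 0.0, 0.08, 0.0, 0.18, 0.0, 0.21, 0.0, 0.07, 0.01, 0.19, 0.0, 0.22, 0.0]
end [0.4201 0.3042 0.26  ] rows 40
bottle~ [0.69070921 0.28305808]
```

{"name": "drive_tool", "arguments": {
  "motion": [-0.08,-0.21,-0.44,0,0,0,-0.08,-0.21,-0.44,0,0,0,-0.08,-0.2,-0.44,0,0,0,-0.08,-0.21,-0.43,0,0,0,0.37,0,0,0,0,-0.97,0.37,0.02,0.01,0,0,-0.96,0.36,0.03,0.01,0,0,-0.97,0.36,0.04,0,0,0,-0.97],
  "hand": 1
}}

```text
clock: 1.1
position: [0.3495, -0.4764, 0.4167]
eef_rot: [0.915, 0.403, -0.0, -0.001]
contact_force: [0.3, 0.5, 0.1]
grip_width: 0.0857
grip_force: 0.0
```

{"name": "drive_tool", "arguments": {
  "motion": [0.36,0.06,0.01,0,0,-0.97,0.36,0.07,0.01,0,0,-0.96,0.36,0.08,0.01,0,-0.01,-0.97,0.35,0.09,0,0,0,-0.97,0.35,0.11,0.01,0,0,-0.96,0.34,0.11,0.01,0,0,-0.97,0.34,0.13,0,0,0,-0.97,0.34,0.14,0.01,0,0,-0.96]
}}

```text
clock: 2.1
position: [0.531, -0.2532, 0.4122]
eef_rot: [0.697, 0.717, -0.0, 0.0]
contact_force: [-0.4, -0.6, -0.2]
grip_width: 0.0852
grip_force: 0.0
```

{"name": "drive_tool", "arguments": {
  "motion": [0.33,0.16,0.01,0,0,-0.97,0.32,0.16,0.01,0,0,-0.97,0.32,0.17,0,0,0,-0.97,0.31,0.19,0.01,0,0,-0.96,0.31,0.2,0.01,0,-0.01,-0.97,0.3,0.2,0,0,0,-0.97,0.29,0.22,0.01,0,0,-0.96,0.28,0.23,0.01,0,0,-0.97]
}}

```text
clock: 3.1
position: [0.5854, 0.0292, 0.4058]
eef_rot: [0.374, 0.927, -0.001, 0.0]
contact_force: [0.6, 0.3, 0.1]
grip_width: 0.0856
grip_force: 0.0
```

{"name": "drive_tool", "arguments": {
  "motion": [0.27,0.23,0.01,0,0,-0.97,0.27,0.25,0,-0.01,0,-0.97,0.26,0.25,0.01,0,0,-0.96,0.24,0.27,0.01,0,0,-0.97,0.24,0.27,0,0,0,-0.97,0.23,0.28,0.01,0,0,-0.96,0.22,0.28,0.01,0,0,-0.97,0.21,0.3,0.01,0,0,-0.97]
}}

```text
clock: 4.1
position: [0.4987, 0.3017, 0.3994]
eef_rot: [-0.003, 1.0, -0.0, 0.0]
contact_force: [-0.7, 0.2, 0.7]
grip_width: 0.0854
grip_force: 0.0
```

{"name": "drive_tool", "arguments": {
  "motion": [0.1,0,0.17,0,0.21,0,0.09,0.01,0.18,0,0.21,0,0.1,0,0.18,0,0.21,0,0.08,0.01,0.18,0,0.22,0,0.09,0,0.18,0,0.21,0,0.08,0.01,0.19,0,0.21,0,0.08,0,0.18,0,0.21,0,0.07,0.01,0.19,0,0.22,0]
}}

```text
clock: 5.1
position: [0.4197, 0.3038, 0.2586]
eef_rot: [-0.0, 0.996, -0.0, -0.085]
contact_force: [-0.0, -0.4, 1.0]
grip_width: 0.0858
grip_force: 0.0
```

```bash
python3 - <<'E'
from h import *
import pickle
c=calibration("wrist");im=get_image("wrist");pickle.dump(c,open("w1.pkl","wb"))
cv2.imwrite("pics/w1.png",cv2.resize(im[:,:,::-1],(768,576),interpolation=cv2.INTER_CUBIC))
p,r=cur();z=r.as_matrix()[:,2];print(z.round(3),get_state()["joint_positions"].round(2))
P=pose2([.4572,.3043,0],[[.07,.023,.036],[.07,-.023,.036],[-.07,.015,.032],[-.07,-.015,.032]],.006);print((proj(c,P)*1.5+.25).round())
E
```

```text
[-0.174 -0.003 -0.985] [-0.    0.41 -0.87  1.78  0.19  1.22  0.64]
[[412. 415.]
 [357. 415.]
 [403. 249.]
 [366. 249.]]
```

View pics/w1.png

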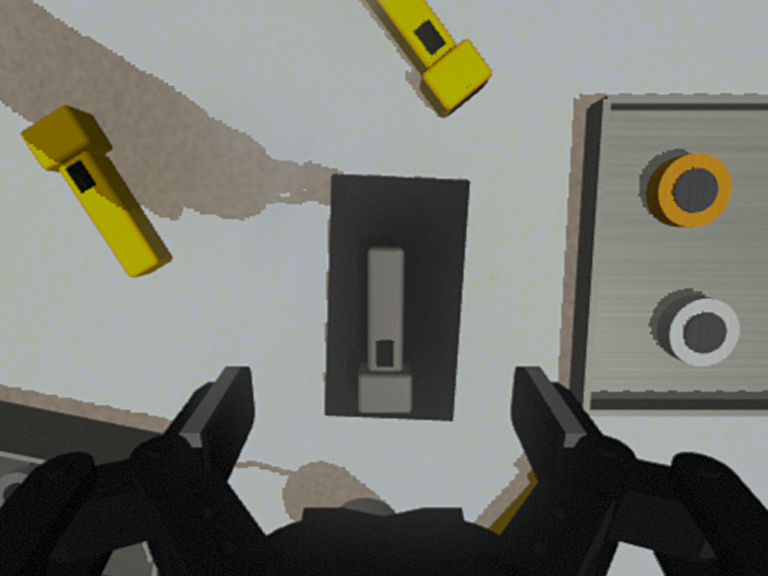

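Wrist view: the grey scanner is at (385,330), its head at the bottom near (385,390). The prediction matches within about 2 mm, so the target is confirmed. Grasp next, with the tool leaning.

```bash
python3 - <<'E'
from h import *
p,r=cur()
a=line(p,r,[.437,.305,.11],tool(0,-.3),6)
b=line(*a[-1],[.437,.305,.028],tool(0,-.3),6)
rows(a+b+[b[-1]]*2)
E
```

```text
[-0.07, 0.0, 0.23, -0.01, 0.21, 0.0, -0.08, 0.01, 0.24, 0.0, 0.21, 0.0, -0.09, 0.0, 0.23, -0.01, 0.21, 0.0, -0.08, 0.01, 0.23, 0.0, 0.2, 0.0, -0.1, 0.0, 0.23, -0.01, 0.21, 0.0, -0.09, 0.0, 0.22, 0.0, 0.21, 0.0, -0.04, 0.0, 0.13, 0.0, 0.0, 0.0, -0.05, 0.0, 0.13, 0.0, 0.0, 0.0]
[-0.04, 0.0, 0.13, 0.0, 0.0, 0.0, -0.04, 0.0, 0.13, 0.0, 0.0, 0.0, -0.04, 0.0, 0.13, 0.0, 0.0, 0.0, -0.04, 0.0, 0.14, 0.0, 0.0, 0.0, 0.0, 0.0, 0.0, 0.0, 0.0, 0.0, 0.0, 0.0, 0.0, 0.0, 0.0, 0.0]
end [0.4372 0.3047 0.0274] rows 14
```

{"name": "drive_tool", "arguments": {
  "motion": [-0.07,0,0.23,-0.01,0.21,0,-0.08,0.01,0.24,0,0.21,0,-0.09,0,0.23,-0.01,0.21,0,-0.08,0.01,0.23,0,0.2,0,-0.1,0,0.23,-0.01,0.21,0,-0.09,0,0.22,0,0.21,0,-0.04,0,0.13,0,0,0,-0.05,0,0.13,0,0,0]
}}

```text
clock: 6.15
position: [0.4408, 0.3062, 0.0859]
eef_rot: [-0.0, 0.989, 0.001, -0.146]
contact_force: [-0.6, -0.4, 0.1]
grip_width: 0.0852
grip_force: 0.0
```

{"name": "drive_tool", "arguments": {
  "motion": [-0.04,0,0.13,0,0,0,-0.04,0,0.13,0,0,0,-0.04,0,0.13,0,0,0,-0.04,0,0.14,0,0,0,0,0,0,0,0,0]
}}

```text
clock: 6.78
position: [0.4401, 0.3054, 0.0297]
eef_rot: [0.0, 0.989, 0.0, -0.148]
contact_force: [0.6, 0.6, 0.0]
grip_width: 0.0852
grip_force: 0.0
```

{"name": "drive_tool", "arguments": {
  "motion": [0,0,0,0,0,0,0,0,0,0,0,0,0,0,0,0,0,0,0,0,0,0,0,0,0,0,0,0,0,0,0,0,0,0,0,0],
  "hand": -1,
  "force": 50
}}

```text
clock: 7.52
position: [0.4413, 0.3062, 0.0315]
eef_rot: [0.0, 0.989, 0.001, -0.146]
contact_force: [0.9, -1.1, 6.5]
grip_width: 0.0289
grip_force: 51.1
```

```bash
cat > fit2.py <<'E'
from h import *
def fit():
    T,S=calibration("top"),calibration("scene")
    tp=lambda P:raw(P,4.4,(150,110))+[0,-1]; sp=lambda P:raw(P,4,(195,150))+[0,-1]
    cs=[[.08,-.1,0],[.08,.1,0]];fr=[[-.08,.1,.07],[-.08,-.1,.07]]
    ld=[[.162,-.1,.008],[.162,.1,.008],[.0,-.1,.008],[.0,.1,.008],[.21,-.017,.012],[.21,.017,.012]]
    f=lambda v:np.r_[(proj(S,pose2(v,cs))-sp([[42,480],[357,533]])).ravel(),(proj(T,pose2(v,fr))-tp([[389,241],[643,314]])).ravel(),
     (proj(S,pose2(v,lidp(v[3],ld)))-sp([[46,187],[396,240],[36,438],[360,490],[197,132],[257,140]])).ravel()]
    r=least_squares(f,[.7,0,0,1.1],loss="soft_l1")
    return r.x,f(r.x).reshape(-1,2).round(1).tolist()
E
python3 - <<'E'
from h import *
from fit2 import fit
import pickle
x,res=fit();print(x.round(4),res)
p,r=cur()
sp,sr=np.array([.456,.305,.006]),R.identity()
rel=(r.inv().apply(sp-p),r.inv()*sr);pickle.dump((p,r,rel),open("grasp.pkl","wb"));print(rel[0].round(4))
def scanpose(v,dist,up=0,dth=0):
    th=v[3];W=pose2(v,lidp(th,[[.1,0,0],[.1,0,-1.]]));L=W[0];n=W[0]-W[1]
    pit=np.pi/2-th-dth
    Q=R.from_euler("z",v[2])*R.from_euler("y",-pit)
    win=L-n*dist+np.array([0,0,up])
    o=win-Q.apply([.07,0,.018])
    tr=Q*rel[1].inv();return o-tr.apply(rel[0]),tr,o
for d,u in((.075,0),(.16,0.04)):
    P,Q,o=scanpose(x,d,u);print(P.round(3),Q.as_matrix()[:,2].round(2),o.round(3))
E
```

```text
[ 0.6285  0.0203 -0.2113  1.0194] [[0.7, 0.5], [0.1, 0.6], [-0.9, 0.2], [0.7, 0.5], [-0.0, -0.0], [0.2, -0.1], [-1.3, -0.7], [0.5, 0.2], [-0.4, -0.2], [-0.1, 0.1]]
[-0.0215 -0.0013  0.0201]
[0.519 0.045 0.078] [ 0.25 -0.05 -0.97] [0.544 0.038 0.064]
[0.448 0.06  0.073] [ 0.25 -0.05 -0.97] [0.473 0.054 0.059]
```

```bash
python3 - <<'E'
from h import *
p,r=cur()
a=line(p,r,[.441,.305,.18],r,6)
b=line(*a[-1],[.475,.055,.19],tool(-.211,.10),10,True)
rows(a+b)
E
```

```text
[0.07, 0.0, -0.24, 0.0, 0.0, 0.0, 0.07, 0.0, -0.23, 0.0, 0.0, 0.0, 0.08, 0.0, -0.24, 0.0, 0.0, 0.0, 0.07, -0.01, -0.24, 0.0, 0.0, 0.0, 0.07, 0.0, -0.23, 0.0, 0.0, 0.0, 0.07, 0.0, -0.24, 0.0, 0.0, 0.0, -0.09, -0.25, -0.04, -0.02, -0.39, 0.21, -0.08, -0.25, -0.03, -0.02, -0.39, 0.21]
[-0.07, -0.25, -0.03, -0.01, -0.4, 0.21, -0.07, -0.25, -0.02, -0.02, -0.39, 0.21, -0.06, -0.25, -0.01, -0.02, -0.39, 0.21, -0.05, -0.25, -0.01, -0.02, -0.39, 0.22, -0.04, -0.24, -0.01, -0.02, -0.4, 0.21, -0.04, -0.25, -0.01, -0.01, -0.39, 0.21, -0.03, -0.24, -0.01, -0.02, -0.39, 0.21, -0.02, -0.24, -0.01, -0.02, -0.39, 0.21]
end [0.4748 0.0555 0.1901] rows 16
```

{"name": "drive_tool", "arguments": {
  "motion": [0.07,0,-0.24,0,0,0,0.07,0,-0.23,0,0,0,0.08,0,-0.24,0,0,0,0.07,-0.01,-0.24,0,0,0,0.07,0,-0.23,0,0,0,0.07,0,-0.24,0,0,0,-0.09,-0.25,-0.04,-0.02,-0.39,0.21,-0.08,-0.25,-0.03,-0.02,-0.39,0.21]
}}

```text
clock: 8.52
position: [0.4585, 0.2538, 0.1811]
eef_rot: [0.021, 0.994, -0.0, -0.108]
contact_force: [0.5, 0.6, -2.6]
grip_width: 0.0288
grip_force: 50.2
```

{"name": "drive_tool", "arguments": {
  "motion": [-0.07,-0.25,-0.03,-0.01,-0.4,0.21,-0.07,-0.25,-0.02,-0.02,-0.39,0.21,-0.06,-0.25,-0.01,-0.02,-0.39,0.21,-0.05,-0.25,-0.01,-0.02,-0.39,0.22,-0.04,-0.24,-0.01,-0.02,-0.4,0.21,-0.04,-0.25,-0.01,-0.01,-0.39,0.21,-0.03,-0.24,-0.01,-0.02,-0.39,0.21,-0.02,-0.24,-0.01,-0.02,-0.39,0.21]
}}

```text
clock: 9.52
position: [0.4738, 0.0544, 0.1892]
eef_rot: [0.105, 0.993, -0.006, 0.049]
contact_force: [0.2, 0.6, -2.0]
grip_width: 0.0289
grip_force: 50.2
```

```bash
python3 - <<'E'
from h import *
import pickle
c=calibration("wrist");im=get_image("wrist");pickle.dump(c,open("w2.pkl","wb"))
cv2.imwrite("pics/w2.png",cv2.resize(im[:,:,::-1],(768,576),interpolation=cv2.INTER_CUBIC))
p,r=cur();print(p.round(4),r.as_matrix()[:,2].round(3),get_state()["joint_positions"].round(2),get_state()["grip_width"])
for th in(1.02,1.06):
    v=[.629,.0203,-.211,th]
    P=np.r_[pose2(v,lidp(th,[[.162,.1,0],[.162,-.1,0],[.21,.017,0],[.21,-.017,0],[.1,0,0]])),pose2(v,[[-.08,.1,.07],[-.08,-.1,.07],[-.08,.1,0],[-.08,-.1,0]])]
    print((proj(c,P)*1.5+.25).round().tolist())
E
```

```text
[0.4724 0.0509 0.1887] [ 0.096 -0.025 -0.995] [ 0.38  0.25 -0.73  2.1   0.31  0.79  0.81] 0.029189688421766138
[[617.0, 714.0], [149.0, 714.0], [436.0, 835.0], [330.0, 835.0], [383.0, 624.0], [539.0, 376.0], [227.0, 376.0], [510.0, 324.0], [256.0, 324.0]]
[[618.0, 731.0], [148.0, 730.0], [437.0, 866.0], [330.0, 865.0], [383.0, 632.0], [539.0, 376.0], [227.0, 376.0], [510.0, 324.0], [256.0, 324.0]]
```

View pics/w2.png

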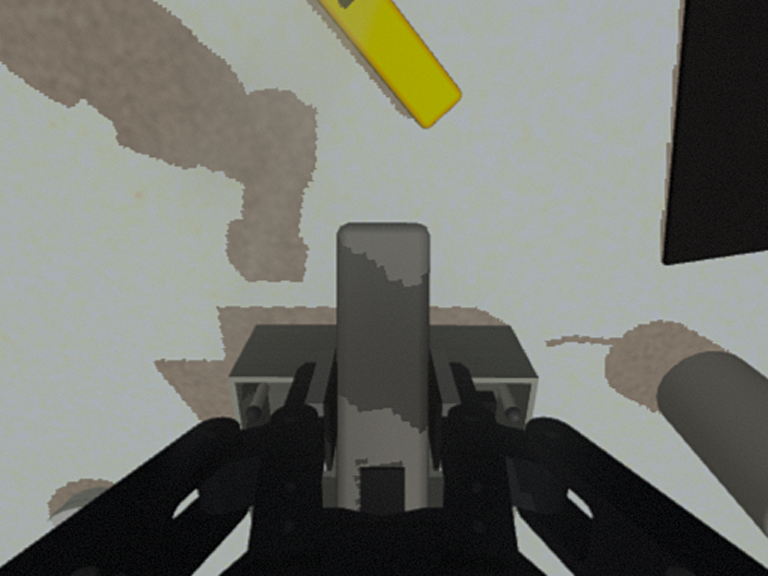

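Wrist view: the case's front rim corners are at (229,377) and (538,377), within 1–2 px of the prediction. The scanner sits straight in the grip at (383,350). The case pose is confirmed.

```bash
cat >> h.py <<'E'
import pickle,os
V=[.629,.0203,-.211,1.05]
def scanpose(rel,dist,up=0,dth=0,v=V):
    th=v[3];W=pose2(v,lidp(th,[[.1,0,0],[.1,0,-1.]]));L=W[0];n=W[0]-W[1]
    Q=R.from_euler("z",v[2])*R.from_euler("y",-(np.pi/2-th-dth))
    o=L-n*dist+np.array([0,0,up])-Q.apply([.07,0,.018])
    tr=Q*rel[1].inv();return o-tr.apply(rel[0]),tr,o,Q
E
python3 - <<'E'
from h import *
rel=pickle.load(open("grasp.pkl","rb"))[2]
P,Q,o,S=scanpose(rel,.075,.006,.05)
xs=np.linspace(-.07,.07,281);U=o+S.apply(np.c_[xs,0*xs,0*xs]);C=R.from_euler("z",-V[2]).apply(U-[V[0],V[1],0])
i=abs(C[:,0]+.078).argmin();print("clear at wall",C[i].round(4),xs[i], "rear",C[0].round(3))
p,r=cur()
a=line(p,r,P+[-.015,0,.05],Q,8);b=line(*a[-1],P,Q,6);rows(a+b)
E
```

```text
clear at wall [-0.0779  0.      0.0833] 0.012499999999999997 rear [-0.151  0.     0.046]
[-0.03, 0.0, 0.06, -0.01, -0.1, 0.0, -0.04, 0.0, 0.06, -0.01, -0.1, -0.01, -0.03, 0.0, 0.06, -0.01, -0.09, 0.0, -0.03, 0.01, 0.06, -0.01, -0.1, -0.01, -0.03, 0.0, 0.06, -0.01, -0.1, 0.0, -0.03, 0.0, 0.06, -0.01, -0.1, -0.01, -0.03, 0.0, 0.07, 0.0, -0.09, 0.0, -0.03, 0.0, 0.06, -0.01, -0.1, -0.01]
[-0.01, 0.01, 0.08, 0.0, 0.0, 0.0, -0.01, 0.0, 0.09, 0.0, 0.0, 0.0, -0.01, 0.01, 0.09, 0.0, 0.0, 0.0, -0.01, 0.0, 0.08, 0.0, 0.0, 0.0, -0.01, 0.01, 0.09, 0.0, 0.0, 0.0, -0.01, 0.0, 0.09, 0.0, 0.0, 0.0]
end [0.5186 0.0451 0.0933] rows 14
```

{"name": "drive_tool", "arguments": {
  "motion": [-0.03,0,0.06,-0.01,-0.1,0,-0.04,0,0.06,-0.01,-0.1,-0.01,-0.03,0,0.06,-0.01,-0.09,0,-0.03,0.01,0.06,-0.01,-0.1,-0.01,-0.03,0,0.06,-0.01,-0.1,0,-0.03,0,0.06,-0.01,-0.1,-0.01,-0.03,0,0.07,0,-0.09,0,-0.03,0,0.06,-0.01,-0.1,-0.01]
}}

```text
clock: 10.58
position: [0.5057, 0.0498, 0.1439]
eef_rot: [0.103, 0.991, -0.006, 0.088]
contact_force: [-0.1, -0.1, -0.6]
grip_width: 0.029
grip_force: 50.2
```

{"name": "drive_tool", "arguments": {
  "motion": [-0.01,0.01,0.08,0,0,0,-0.01,0,0.09,0,0,0,-0.01,0.01,0.09,0,0,0,-0.01,0,0.08,0,0,0,-0.01,0.01,0.09,0,0,0,-0.01,0,0.09,0,0,0,0,0,0,0,0,0,0,0,0,0,0,0]
}}

```text
clock: 11.58
position: [0.5209, 0.0501, 0.0943]
eef_rot: [0.103, 0.991, -0.006, 0.088]
contact_force: [-0.3, 0.0, -2.1]
grip_width: 0.0291
grip_force: 50.2
```

```bash
python3 - <<'E'
from h import *
rel=pickle.load(open("grasp.pkl","rb"))[2]
p,r=cur();P,Q,o,S=scanpose(rel,.075,.006,.05);print(p,(p-P).round(4),(Q.inv()*r).as_rotvec().round(3),get_state()["contact_force"].round(1),get_state()["joint_positions"].round(2))
im=get_image("scene")[130:270,180:370];cv2.imwrite("pics/s1.png",cv2.resize(im[:,:,::-1],None,fx=4,fy=4,interpolation=cv2.INTER_CUBIC))
E
```

```text
[0.52087778 0.05013916 0.0943192 ] [0.0028 0.0048 0.0006] [-0.004  0.    -0.004] [-0.3  0.  -2.1] [ 0.22  0.43 -0.58  2.13  0.61  0.56  0.56]
```

View pics/s1.png

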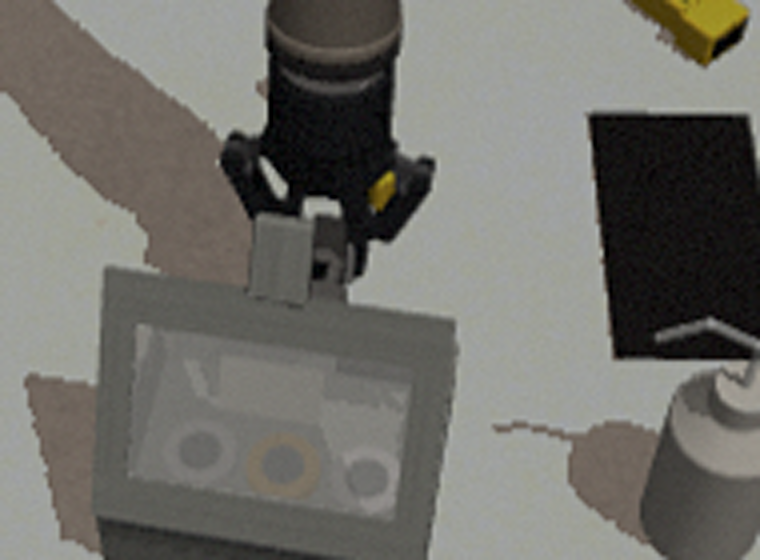

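Picture: the lid is undisturbed and the scanner is behind it at about (325,260). Measured y is 5 mm off, so I'll correct that and then hold.

{"name": "drive_tool", "arguments": {
  "motion": [0.01,-0.03,0,0,0,0.02,0.01,-0.02,0,0,0,0.02,0,0,0,0,0,0,0,0,0,0,0,0,0,0,0,0,0,0,0,0,0,0,0,0,0,0,0,0,0,0,0,0,0,0,0,0]
}}

```text
clock: 12.62
position: [0.5179, 0.0456, 0.0938]
eef_rot: [0.105, 0.991, -0.006, 0.088]
contact_force: [-0.1, 0.3, -0.6]
grip_width: 0.0286
grip_force: 50.2
```

{"name": "drive_tool", "arguments": {
  "motion": [0,0,0,0,0,0,0,0,0,0,0,0,0,0,0,0,0,0,0,0,0,0,0,0,0,0,0,0,0,0,0,0,0,0,0,0,0,0,0,0,0,0,0,0,0,0,0,0]
}}

```text
clock: 13.62
position: [0.5179, 0.0455, 0.0939]
eef_rot: [0.105, 0.991, -0.006, 0.088]
contact_force: [-0.1, 0.2, -2.1]
grip_width: 0.029
grip_force: 50.2
```

{"name": "drive_tool", "arguments": {
  "motion": [0,0,0,0,0,0,0,0,0,0,0,0,0,0,0,0,0,0,0,0,0,0,0,0,0,0,0,0,0,0,0,0,0,0,0,0,0,0,0,0,0,0,0,0,0,0,0,0]
}}

```text
clock: 14.62
position: [0.5179, 0.0456, 0.0938]
eef_rot: [0.105, 0.991, -0.006, 0.088]
contact_force: [0.3, 0.0, -1.8]
grip_width: 0.0289
grip_force: 50.2
```

```bash
python3 - <<'E'
from h import *
p0,r0,rel=pickle.load(open("grasp.pkl","rb"))
P,Q,o,S=scanpose(rel,.075,.006,.05)
p,r=cur();print((p-P).round(4),(Q.inv()*r).as_rotvec().round(3))
# check scanner outline visible in scene picture? project window/label
a=line(p,r,p+[-.045,.01,.09],r,6);b=line(*a[-1],p0+[0,0,.12],r0,12,True);c=line(*b[-1],p0+[0,0,.012],r0,6);d=line(*c[-1],p0+[0,0,.001],r0,4);rows(a+b+c+d)
E
```

```text
[-0.0002  0.0003  0.0002] [-0.004  0.    -0.   ]
[0.05, 0.0, -0.16, 0.0, 0.0, 0.0, 0.05, 0.0, -0.16, 0.0, 0.0, 0.0, 0.05, 0.0, -0.16, 0.0, 0.0, 0.0, 0.05, 0.01, -0.16, 0.0, 0.0, 0.0, 0.05, 0.0, -0.17, 0.0, 0.0, 0.0, 0.05, 0.0, -0.16, 0.0, 0.0, 0.0, 0.02, 0.2, 0.03, 0.01, 0.39, -0.18, 0.03, 0.2, 0.02, 0.02, 0.39, -0.17]
[0.03, 0.21, 0.02, 0.01, 0.39, -0.18, 0.04, 0.2, 0.03, 0.01, 0.4, -0.17, 0.04, 0.21, 0.02, 0.02, 0.39, -0.18, 0.04, 0.2, 0.03, 0.01, 0.39, -0.17, 0.05, 0.21, 0.03, 0.02, 0.39, -0.18, 0.06, 0.21, 0.03, 0.01, 0.39, -0.17, 0.06, 0.21, 0.03, 0.01, 0.39, -0.18, 0.06, 0.21, 0.04, 0.02, 0.39, -0.17]
[0.07, 0.21, 0.04, 0.01, 0.39, -0.18, 0.08, 0.2, 0.05, 0.01, 0.4, -0.17, -0.06, 0.0, 0.17, 0.0, 0.0, 0.0, -0.05, 0.0, 0.17, 0.0, 0.0, 0.0, -0.05, 0.0, 0.18, 0.0, 0.0, 0.0, -0.05, 0.0, 0.17, 0.0, 0.0, 0.0, -0.06, 0.0, 0.17, 0.0, 0.0, 0.0, -0.05, 0.0, 0.17, 0.0, 0.0, 0.0]
[-0.01, 0.0, 0.03, 0.0, 0.0, 0.0, 0.0, 0.0, 0.03, 0.0, 0.0, 0.0, -0.01, 0.0, 0.02, 0.0, 0.0, 0.0, -0.01, 0.0, 0.03, 0.0, 0.0, 0.0]
end [0.4413 0.3061 0.0323] rows 28
```

{"name": "drive_tool", "arguments": {
  "motion": [0.05,0,-0.16,0,0,0,0.05,0,-0.16,0,0,0,0.05,0,-0.16,0,0,0,0.05,0.01,-0.16,0,0,0,0.05,0,-0.17,0,0,0,0.05,0,-0.16,0,0,0,0.02,0.2,0.03,0.01,0.39,-0.18,0.03,0.2,0.02,0.02,0.39,-0.17]
}}

```text
clock: 15.62
position: [0.476, 0.096, 0.1798]
eef_rot: [0.087, 0.995, -0.005, 0.049]
contact_force: [0.3, -0.0, -3.1]
grip_width: 0.029
grip_force: 50.3
```

{"name": "drive_tool", "arguments": {
  "motion": [0.03,0.21,0.02,0.01,0.39,-0.18,0.04,0.2,0.03,0.01,0.4,-0.17,0.04,0.21,0.02,0.02,0.39,-0.18,0.04,0.2,0.03,0.01,0.39,-0.17,0.05,0.21,0.03,0.02,0.39,-0.18,0.06,0.21,0.03,0.01,0.39,-0.17,0.06,0.21,0.03,0.01,0.39,-0.18,0.06,0.21,0.04,0.02,0.39,-0.17]
}}

```text
clock: 16.62
position: [0.456, 0.2658, 0.1568]
eef_rot: [0.017, 0.994, -0.0, -0.108]
contact_force: [-0.5, 0.2, -1.2]
grip_width: 0.0289
grip_force: 50.3
```

{"name": "drive_tool", "arguments": {
  "motion": [0.07,0.21,0.04,0.01,0.39,-0.18,0.08,0.2,0.05,0.01,0.4,-0.17,-0.06,0,0.17,0,0,0,-0.05,0,0.17,0,0,0,-0.05,0,0.18,0,0,0,-0.05,0,0.17,0,0,0,-0.06,0,0.17,0,0,0,0,0,0,0,0,0]
}}

```text
clock: 17.62
position: [0.4411, 0.3052, 0.0598]
eef_rot: [0.001, 0.989, 0.001, -0.148]
contact_force: [0.1, 0.8, -0.5]
grip_width: 0.0292
grip_force: 50.2
```

```bash
python3 - <<'E'
from h import *
p0,r0,rel=pickle.load(open("grasp.pkl","rb"));p,r=cur();print((p-p0).round(4),(r0.inv()*r).as_rotvec().round(3))
rows(line(p,r,p0+[0,0,.001],r0,8))
E
```

```text
[-0.0002 -0.001   0.0284] [0.001 0.003 0.001]
[-0.01, 0.0, 0.03, 0.0, 0.0, 0.0, -0.01, 0.0, 0.04, 0.0, -0.01, 0.0, -0.01, 0.0, 0.03, 0.0, 0.0, 0.0, -0.01, 0.0, 0.03, -0.01, 0.0, -0.01, -0.01, 0.01, 0.03, 0.0, -0.01, 0.0, -0.01, 0.0, 0.04, 0.0, 0.0, 0.0, -0.01, 0.0, 0.03, 0.0, 0.0, 0.0, -0.01, 0.0, 0.03, 0.0, -0.01, 0.0]
end [0.4412 0.3062 0.0326] rows 8
```

{"name": "drive_tool", "arguments": {
  "motion": [-0.01,0,0.03,0,0,0,-0.01,0,0.04,0,-0.01,0,-0.01,0,0.03,0,0,0,-0.01,0,0.03,-0.01,0,-0.01,-0.01,0.01,0.03,0,-0.01,0,-0.01,0,0.04,0,0,0,-0.01,0,0.03,0,0,0,-0.01,0,0.03,0,-0.01,0]
}}

```text
clock: 18.62
position: [0.4419, 0.3071, 0.0339]
eef_rot: [0.0, 0.989, 0.002, -0.145]
contact_force: [0.4, 0.2, -1.7]
grip_width: 0.0292
grip_force: 50.2
```

{"name": "drive_tool", "arguments": {
  "motion": [0,0,0.01,0,0,0,0,0,0.01,0,0,0,0,0,0.01,0,0,0,0,0,0,0,0,0]
}}

```text
clock: 19.12
position: [0.4411, 0.3072, 0.0315]
eef_rot: [0.0, 0.989, 0.002, -0.145]
contact_force: [-0.3, -0.8, -0.1]
grip_width: 0.0288
grip_force: 50.5
```

{"name": "drive_tool", "arguments": {
  "motion": [0,0,0.01,0,0,0,0,0,0,0,0,0]
}}

```text
clock: 19.38
position: [0.4411, 0.3072, 0.0315]
eef_rot: [0.0, 0.989, 0.002, -0.145]
contact_force: [1.0, -2.7, 8.9]
grip_width: 0.0292
grip_force: 51.6
```

{"name": "drive_tool", "arguments": {
  "motion": [0,0,0,0,0,0,0,0,0,0,0,0,0,0,0,0,0,0,0,0,0,0,0,0,0,0,0,0,0,0],
  "hand": 1
}}

```text
clock: 20.0
position: [0.4407, 0.3072, 0.0303]
eef_rot: [0.0, 0.989, 0.002, -0.145]
contact_force: [-0.6, -0.2, 0.5]
grip_width: 0.0853
grip_force: 0.0
```

```bash
cat >> h.py <<'E'
SH=.42
def tongue(th,back=0.,s=SH,v=V,r=.192,deep=.003):
    c=pose2(v,lidp(th,[[r,0,.006]]))[0];Q=tool(v[2],s-th)
    return c+Q.apply([0,0,deep-back]),Q
E
python3 - <<'E'
from h import *
p,r=cur();s=get_state();print(p.round(4),s["contact_force"].round(1),s["grip_width"])
P,Q=tongue(1.05,.12);print(P.round(3))
a=line(p,r,p+[-.01,0,.33],r,8);b=line(*a[-1],P,Q,14,True)
rows(a+b)
print([x.round(3) for x,_ in b])
E
```

```text
[0.4407 0.3072 0.0303] [-0.6 -0.2  0.5] 0.08526196399407751
[0.686 0.008 0.334]
[0.13, 0.0, -0.39, 0.0, 0.0, 0.0, 0.13, 0.0, -0.39, 0.0, 0.0, 0.0, 0.13, 0.0, -0.39, 0.0, 0.0, 0.0, 0.13, 0.01, -0.4, 0.0, 0.0, 0.0, 0.13, 0.0, -0.39, 0.0, 0.0, 0.0, 0.13, 0.0, -0.39, 0.0, 0.0, 0.0, 0.13, 0.0, -0.39, 0.0, 0.0, 0.0, 0.13, 0.0, -0.39, 0.0, 0.0, 0.0]
[-0.22, -0.13, -0.05, -0.06, 0.24, 0.14, -0.21, -0.13, -0.05, -0.07, 0.24, 0.13, -0.22, -0.15, -0.06, -0.06, 0.24, 0.14, -0.21, -0.16, -0.06, -0.07, 0.24, 0.14, -0.21, -0.17, -0.07, -0.06, 0.24, 0.13, -0.2, -0.19, -0.07, -0.07, 0.25, 0.14, -0.2, -0.19, -0.07, -0.06, 0.24, 0.14, -0.19, -0.2, -0.08, -0.07, 0.24, 0.13]
[-0.19, -0.21, -0.08, -0.06, 0.24, 0.14, -0.18, -0.22, -0.08, -0.07, 0.24, 0.13, -0.17, -0.24, -0.08, -0.06, 0.24, 0.14, -0.17, -0.24, -0.09, -0.07, 0.24, 0.14, -0.17, -0.25, -0.08, -0.06, 0.24, 0.13, -0.15, -0.26, -0.09, -0.06, 0.24, 0.14]
end [0.6862 0.0083 0.3341] rows 22
[array([0.453, 0.294, 0.358]), array([0.475, 0.28 , 0.357]), array([0.497, 0.264, 0.355]), array([0.518, 0.248, 0.353]), array([0.538, 0.229, 0.351]), array([0.558, 0.21 , 0.349]), array([0.578, 0.189, 0.347]), array([0.596, 0.166, 0.345]), array([0.614, 0.143, 0.343]), array([0.63 , 0.118, 0.342]), array([0.646, 0.092, 0.34 ]), array([0.661, 0.065, 0.338]), array([0.674, 0.037, 0.336]), array([0.686, 0.008, 0.334])]
```

{"name": "drive_tool", "arguments": {
  "motion": [0.13,0,-0.39,0,0,0,0.13,0,-0.39,0,0,0,0.13,0,-0.39,0,0,0,0.13,0.01,-0.4,0,0,0,0.13,0,-0.39,0,0,0,0.13,0,-0.39,0,0,0,0.13,0,-0.39,0,0,0,0.13,0,-0.39,0,0,0]
}}

```text
clock: 21.0
position: [0.4306, 0.3068, 0.3614]
eef_rot: [-0.0, 0.989, 0.002, -0.145]
contact_force: [0.4, -0.0, -0.8]
grip_width: 0.0853
grip_force: 0.0
```

{"name": "drive_tool", "arguments": {
  "motion": [-0.22,-0.13,-0.05,-0.06,0.24,0.14,-0.21,-0.13,-0.05,-0.07,0.24,0.13,-0.22,-0.15,-0.06,-0.06,0.24,0.14,-0.21,-0.16,-0.06,-0.07,0.24,0.14,-0.21,-0.17,-0.07,-0.06,0.24,0.13,-0.2,-0.19,-0.07,-0.07,0.25,0.14,-0.2,-0.19,-0.07,-0.06,0.24,0.14,-0.19,-0.2,-0.08,-0.07,0.24,0.13]
}}

```text
clock: 22.0
position: [0.5967, 0.1656, 0.3453]
eef_rot: [0.058, 0.969, 0.02, -0.24]
contact_force: [-0.1, -0.2, 0.7]
grip_width: 0.0854
grip_force: 0.0
```

{"name": "drive_tool", "arguments": {
  "motion": [-0.19,-0.21,-0.08,-0.06,0.24,0.14,-0.18,-0.22,-0.08,-0.07,0.24,0.13,-0.17,-0.24,-0.08,-0.06,0.24,0.14,-0.17,-0.24,-0.09,-0.07,0.24,0.14,-0.17,-0.25,-0.08,-0.06,0.24,0.13,-0.15,-0.26,-0.09,-0.06,0.24,0.14,0,0,0,0,0,0]
}}

```text
clock: 22.88
position: [0.6598, 0.026, 0.3081]
eef_rot: [0.098, 0.949, 0.028, -0.298]
contact_force: [0.2, 0.5, 0.2]
grip_width: 0.0854
grip_force: 0.0
```

```bash
python3 - <<'E'
from h import *
p,r=cur();s=get_state();P,Q=tongue(1.05,.12);print(p.round(4),(p-P).round(4),(Q.inv()*r).as_rotvec().round(3),s["joint_positions"].round(2))
c=calibration("wrist");im=get_image("wrist");t=get_image("scene")
cv2.imwrite("pics/w3.png",np.hstack([cv2.resize(im[:,:,::-1],(512,384)),t[100:292,180:310,::-1].repeat(2,0).repeat(2,1)]))
for th in(1.02,1.05,1.08):
    v=V
    P=pose2(v,lidp(th,[[.162,.1,.008],[.162,-.1,.008],[.21,.017,.012],[.21,-.017,.012]]));print(proj(c,P).round().tolist())
E
```

```text
[0.6598 0.026  0.3081] [-0.0265  0.018  -0.026 ] [ 0.007 -0.022 -0.002] [-0.04  0.76 -0.06  1.05 -0.13  1.92  1.27]
[[363.0, 235.0], [121.0, 233.0], [264.0, 195.0], [216.0, 194.0]]
[[365.0, 239.0], [120.0, 238.0], [264.0, 201.0], [215.0, 201.0]]
[[366.0, 245.0], [118.0, 243.0], [264.0, 208.0], [214.0, 208.0]]
```

View pics/w3.png

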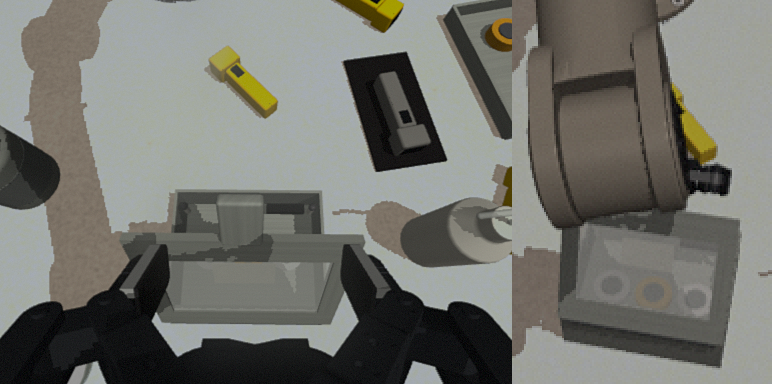

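Picture: the scanner lies on its mat at (405,115). The tongue tip edge is at (219–265,196), so the lid is at about 1.035 rad. Joint 6 is at its limit, so I'll use slightly less back-lean and go in to grasp the tongue.

```bash
sed -i 's/^SH=.*/SH=.45/; s/-.211,1.05\]/-.211,1.035]/' h.py; python3 - <<'E'
from h import *
p,r=cur()
P,Q=tongue(1.035,.045);P2,_=tongue(1.035,0);print(P.round(3),P2.round(3))
a=line(p,r,P,Q,6);rows(a+line(P,Q,P2,Q,6))
E
```

```text
[0.639 0.018 0.273] [0.615 0.023 0.236]
[-0.01, -0.03, 0.07, -0.01, -0.04, 0.01, -0.01, -0.02, 0.06, -0.01, -0.04, 0.02, -0.01, -0.03, 0.07, -0.01, -0.03, 0.01, -0.01, -0.02, 0.07, -0.01, -0.04, 0.02, -0.01, -0.03, 0.06, -0.01, -0.04, 0.01, -0.01, -0.02, 0.07, -0.01, -0.04, 0.02, 0.0, 0.0, 0.07, 0.0, 0.0, 0.0, 0.0, 0.0, 0.08, 0.0, 0.0, 0.0]
[0.0, 0.0, 0.07, 0.0, 0.0, 0.0, 0.0, 0.0, 0.08, 0.0, 0.0, 0.0, 0.0, 0.0, 0.07, 0.0, 0.0, 0.0, 0.0, 0.0, 0.08, 0.0, 0.0, 0.0]
end [0.6152 0.0237 0.2353] rows 12
```

{"name": "drive_tool", "arguments": {
  "motion": [-0.01,-0.03,0.07,-0.01,-0.04,0.01,-0.01,-0.02,0.06,-0.01,-0.04,0.02,-0.01,-0.03,0.07,-0.01,-0.03,0.01,-0.01,-0.02,0.07,-0.01,-0.04,0.02,-0.01,-0.03,0.06,-0.01,-0.04,0.01,-0.01,-0.02,0.07,-0.01,-0.04,0.02,0,0,0,0,0,0]
}}

```text
clock: 23.85
position: [0.6392, 0.0173, 0.2726]
eef_rot: [0.102, 0.952, 0.03, -0.287]
contact_force: [0.1, -0.1, 1.3]
grip_width: 0.0856
grip_force: 0.0
```

```bash
python3 - <<'E'
from h import *
p,r=cur();P,Q=tongue(1.035,.045);P2,_=tongue(1.035,0);print((p-P).round(4),(Q.inv()*r).as_rotvec().round(3),get_state()["joint_positions"].round(2))
rows(line(p,r,P2,Q,7))
E
```

```text
[ 0.0001 -0.0008 -0.0006] [ 0.    -0.     0.002] [-0.02  0.73 -0.06  1.18 -0.12  1.8   1.29]
[0.0, 0.0, 0.06, 0.0, 0.0, 0.0, 0.0, 0.0, 0.07, 0.0, 0.0, -0.01, 0.0, 0.0, 0.06, 0.0, 0.0, 0.0, 0.0, 0.0, 0.07, 0.0, 0.0, 0.0, 0.0, 0.01, 0.06, 0.0, 0.0, 0.0, 0.0, 0.0, 0.06, 0.0, 0.0, -0.01, 0.01, 0.0, 0.07, 0.0, 0.0, 0.0]
end [0.6143 0.0237 0.2356] rows 7
```

Reached with q6 at 1.80. Going in and closing.

{"name": "drive_tool", "arguments": {
  "motion": [0,0,0.06,0,0,0,0,0,0.07,0,0,-0.01,0,0,0.06,0,0,0,0,0,0.07,0,0,0,0,0.01,0.06,0,0,0,0,0,0.06,0,0,-0.01,0.01,0,0.07,0,0,0,0,0,0,0,0,0]
}}

```text
clock: 24.85
position: [0.6143, 0.024, 0.2357]
eef_rot: [0.1, 0.952, 0.03, -0.287]
contact_force: [0.2, 0.1, -0.2]
grip_width: 0.0854
grip_force: 0.0
```

{"name": "drive_tool", "arguments": {
  "motion": [0,0,0,0,0,0,0,0,0,0,0,0,0,0,0,0,0,0,0,0,0,0,0,0,0,0,0,0,0,0,0,0,0,0,0,0],
  "hand": -1,
  "force": 40
}}

```text
clock: 25.6
position: [0.6149, 0.0241, 0.2362]
eef_rot: [0.1, 0.952, 0.031, -0.286]
contact_force: [-0.4, 1.2, 1.7]
grip_width: 0.0333
grip_force: 44.0
```

```bash
python3 - <<'E'
from h import *
p,r=cur();s=get_state();P2,Q=tongue(1.035,0);print(p.round(4),(p-P2).round(4),(Q.inv()*r).as_rotvec().round(3),s["contact_force"].round(1),s["grip_width"],s["joint_positions"].round(2))
# rigid arc from the present pose: rotate about hinge axis
ax=R.from_euler("z",V[2]).apply([0,1,0]);h=pose2(V,[[.08,0,.07]])[0]
path=[]
for d in np.cumsum(np.r_[.02,.03,np.full(30,.0355)]):
    if d>.93: break
    q=R.from_rotvec(-ax*d);path.append((h+q.apply(p-h),q*r))
rows(path)
c=(h-p);print("r",np.linalg.norm(c-ax*(c@ax)))
E
```

```text
[0.6149 0.0241 0.2362] [0.0001 0.0008 0.0005] [-0.    -0.001 -0.001] [-0.4  1.2  1.7] 0.033261653783412684 [-0.02  0.71 -0.07  1.29 -0.12  1.7   1.29]
[0.02, 0.0, 0.03, 0.0, -0.2, 0.0, 0.02, 0.0, 0.06, 0.0, -0.3, 0.0, 0.03, 0.0, 0.06, 0.0, -0.35, 0.0, 0.03, 0.0, 0.06, 0.0, -0.36, 0.0, 0.03, 0.0, 0.06, 0.0, -0.35, 0.0, 0.03, 0.0, 0.06, 0.0, -0.36, 0.0, 0.03, 0.0, 0.06, 0.0, -0.35, 0.0, 0.03, 0.0, 0.06, 0.0, -0.36, 0.0]
[0.03, 0.0, 0.06, 0.0, -0.35, 0.0, 0.03, 0.0, 0.06, 0.0, -0.36, 0.0, 0.03, 0.0, 0.07, 0.0, -0.35, 0.0, 0.03, 0.0, 0.06, 0.0, -0.36, 0.0, 0.03, 0.0, 0.06, 0.0, -0.35, 0.0, 0.03, 0.0, 0.06, 0.0, -0.36, 0.0, 0.03, 0.0, 0.06, 0.0, -0.35, 0.0, 0.03, 0.0, 0.06, 0.0, -0.36, 0.0]
[0.03, 0.0, 0.06, 0.0, -0.35, 0.0, 0.03, 0.0, 0.06, 0.0, -0.36, 0.0, 0.03, 0.0, 0.07, 0.0, -0.35, 0.0, 0.03, 0.0, 0.06, 0.01, -0.36, 0.0, 0.02, 0.0, 0.06, 0.0, -0.35, 0.0, 0.03, 0.0, 0.06, 0.0, -0.36, 0.0, 0.03, 0.0, 0.06, 0.0, -0.35, 0.0, 0.03, 0.0, 0.06, 0.0, -0.36, 0.0]
[0.03, 0.0, 0.06, 0.0, -0.35, 0.0, 0.03, 0.0, 0.06, 0.0, -0.36, 0.0]
end [0.5227 0.0438 0.0991] rows 26
r 0.19123689523866114
```

```bash
cat >> h.py <<'E'
AX=R.from_euler("z",V[2]).apply([0,1,0]);H=pose2(V,[[.08,0,.07]])[0]
def arc(d,n):
    p,r=pickle.load(open("tg.pkl","rb"));P,Q=cur()
    t0=(r.inv()*Q).as_rotvec()[1]*-1   # turned so far
    c=P-H;a=p-H;xa=np.cross(AX,[0,0,1]);ang=lambda c:np.arctan2(c[2],-(c@xa))
    print("turned (rot,pos)",round(t0,3),round(ang(a)-ang(c),3),"radius",np.hypot(c[2],c@xa).round(4),get_state()["contact_force"].round(1),get_state()["joint_positions"].round(2)[5])
    t1=ang(a)-ang(c)
    rows([(H+q.apply(p-H),q*r) for q in (R.from_rotvec(-AX*e*1.) if 0 else R.from_rotvec(-AX*e) for e in t1+np.linspace(d/n,d,n))])
E
python3 - <<'E'
from h import *
pickle.dump(cur(),open("tg.pkl","wb"));arc(.375,16)
E
```

```text
turned (rot,pos) -0.0 0.0 radius 0.1912 [-0.4  1.2  1.7] 1.7
[0.02, 0.0, 0.04, 0.0, -0.23, 0.0, 0.02, 0.0, 0.04, 0.0, -0.24, 0.0, 0.02, 0.0, 0.04, 0.0, -0.23, 0.0, 0.02, 0.0, 0.04, 0.0, -0.24, 0.0, 0.02, 0.0, 0.04, 0.0, -0.23, 0.0, 0.02, 0.0, 0.04, 0.0, -0.24, 0.0, 0.02, 0.0, 0.04, 0.0, -0.23, 0.0, 0.02, 0.0, 0.04, 0.0, -0.23, 0.0]
[0.02, 0.0, 0.04, 0.0, -0.24, 0.0, 0.02, 0.0, 0.04, 0.0, -0.23, 0.0, 0.02, 0.0, 0.04, 0.0, -0.24, 0.0, 0.02, 0.0, 0.04, 0.0, -0.23, 0.0, 0.02, 0.0, 0.04, 0.0, -0.24, 0.0, 0.02, 0.0, 0.04, 0.0, -0.23, 0.0, 0.02, 0.0, 0.04, 0.0, -0.24, 0.0, 0.02, 0.0, 0.04, 0.0, -0.23, 0.0]
end [0.5616 0.0355 0.1904] rows 16
```

{"name": "drive_tool", "arguments": {
  "motion": [0.02,0,0.04,0,-0.23,0,0.02,0,0.04,0,-0.24,0,0.02,0,0.04,0,-0.23,0,0.02,0,0.04,0,-0.24,0,0.02,0,0.04,0,-0.23,0,0.02,0,0.04,0,-0.24,0,0.02,0,0.04,0,-0.23,0,0.02,0,0.04,0,-0.23,0]
}}

```text
clock: 26.6
position: [0.586, 0.0304, 0.2154]
eef_rot: [0.103, 0.975, 0.021, -0.195]
contact_force: [1.5, 3.3, -1.5]
grip_width: 0.0332
grip_force: 43.8
```

```bash
python3 -c "
from h import *
arc(.38,16)"
```

```text
turned (rot,pos) 0.189 0.189 radius 0.1912 [ 1.5  3.3 -1.5] 1.42
[0.02, 0.0, 0.04, 0.0, -0.24, 0.0, 0.02, 0.0, 0.04, 0.0, -0.24, 0.0, 0.02, 0.0, 0.04, 0.0, -0.23, 0.0, 0.02, 0.0, 0.04, 0.0, -0.24, 0.0, 0.02, 0.0, 0.04, 0.0, -0.24, 0.0, 0.02, 0.0, 0.04, 0.0, -0.24, 0.0, 0.02, 0.0, 0.04, 0.0, -0.23, 0.0, 0.02, 0.0, 0.05, 0.0, -0.24, 0.0]
[0.02, 0.0, 0.04, 0.0, -0.24, 0.0, 0.02, 0.0, 0.04, 0.0, -0.24, 0.0, 0.02, 0.0, 0.04, 0.0, -0.23, 0.0, 0.02, 0.0, 0.04, 0.0, -0.24, 0.0, 0.02, 0.0, 0.04, 0.0, -0.24, 0.0, 0.02, 0.0, 0.04, 0.01, -0.24, 0.0, 0.02, 0.0, 0.04, 0.0, -0.23, 0.0, 0.02, 0.0, 0.04, 0.0, -0.24, 0.0]
end [0.5421 0.0398 0.1592] rows 16
```

Tracking perfectly with low forces.

{"name": "drive_tool", "arguments": {
  "motion": [0.02,0,0.04,0,-0.24,0,0.02,0,0.04,0,-0.24,0,0.02,0,0.04,0,-0.23,0,0.02,0,0.04,0,-0.24,0,0.02,0,0.04,0,-0.24,0,0.02,0,0.04,0,-0.24,0,0.02,0,0.04,0,-0.23,0,0.02,0,0.05,0,-0.24,0]
}}

```text
clock: 27.6
position: [0.5614, 0.0357, 0.1892]
eef_rot: [0.104, 0.989, 0.011, -0.102]
contact_force: [2.1, 4.6, -1.0]
grip_width: 0.033
grip_force: 43.8
```

{"name": "drive_tool", "arguments": {
  "motion": [0.02,0,0.04,0,-0.24,0,0.02,0,0.04,0,-0.24,0,0.02,0,0.04,0,-0.23,0,0.02,0,0.04,0,-0.24,0,0.02,0,0.04,0,-0.24,0,0.02,0,0.04,0.01,-0.24,0,0.02,0,0.04,0,-0.23,0,0.02,0,0.04,0,-0.24,0]
}}

```text
clock: 28.6
position: [0.5426, 0.0398, 0.1597]
eef_rot: [0.105, 0.994, 0.001, -0.007]
contact_force: [4.1, 3.8, -3.7]
grip_width: 0.0333
grip_force: 43.6
```

```bash
python3 -c "
from h import *
arc(.34,16)"
```

```text
turned (rot,pos) 0.57 0.564 radius 0.191 [ 4.1  3.8 -3.7] 0.85
[0.02, 0.0, 0.04, 0.0, -0.16, 0.0, 0.02, 0.0, 0.03, 0.0, -0.21, 0.0, 0.02, 0.0, 0.04, 0.0, -0.21, 0.0, 0.01, 0.0, 0.03, 0.0, -0.22, 0.0, 0.02, 0.0, 0.04, 0.0, -0.21, 0.0, 0.02, 0.0, 0.04, 0.0, -0.21, 0.0, 0.02, 0.0, 0.03, 0.0, -0.21, 0.0, 0.02, 0.0, 0.04, 0.0, -0.22, 0.0]
[0.01, 0.0, 0.04, 0.0, -0.21, 0.0, 0.02, 0.0, 0.03, 0.0, -0.21, 0.0, 0.02, 0.0, 0.04, 0.0, -0.21, 0.0, 0.02, 0.0, 0.04, 0.0, -0.22, 0.0, 0.02, 0.0, 0.03, 0.0, -0.21, 0.0, 0.01, 0.0, 0.04, 0.0, -0.21, 0.0, 0.02, 0.0, 0.04, 0.0, -0.21, 0.0, 0.02, 0.0, 0.03, 0.0, -0.22, 0.0]
end [0.5225 0.0441 0.0985] rows 16
```

{"name": "drive_tool", "arguments": {
  "motion": [0.02,0,0.04,0,-0.16,0,0.02,0,0.03,0,-0.21,0,0.02,0,0.04,0,-0.21,0,0.01,0,0.03,0,-0.22,0,0.02,0,0.04,0,-0.21,0,0.02,0,0.04,0,-0.21,0,0.02,0,0.03,0,-0.21,0,0.02,0,0.04,0,-0.22,0]
}}

```text
clock: 29.6
position: [0.5304, 0.0425, 0.1306]
eef_rot: [0.104, 0.992, -0.008, 0.076]
contact_force: [7.8, 3.4, -3.0]
grip_width: 0.0331
grip_force: 43.5
```

```bash
python3 -c "
from h import *
arc(.17,8)"
```

```text
turned (rot,pos) 0.736 0.73 radius 0.1909 [ 7.8  3.4 -3. ] 0.57
[0.02, 0.0, 0.03, 0.01, -0.15, 0.0, 0.02, 0.0, 0.04, 0.0, -0.21, 0.0, 0.02, 0.0, 0.04, 0.0, -0.22, 0.0, 0.02, 0.0, 0.03, 0.0, -0.21, 0.0, 0.01, 0.0, 0.04, 0.0, -0.21, 0.0, 0.02, 0.0, 0.04, 0.0, -0.21, 0.0, 0.02, 0.0, 0.03, 0.0, -0.22, 0.0, 0.02, 0.0, 0.04, 0.0, -0.21, 0.0]
end [0.5224 0.0442 0.099 ] rows 8
```

{"name": "drive_tool", "arguments": {
  "motion": [0.02,0,0.03,0.01,-0.15,0,0.02,0,0.04,0,-0.21,0,0.02,0,0.04,0,-0.22,0,0.02,0,0.03,0,-0.21,0,0.01,0,0.04,0,-0.21,0,0.02,0,0.04,0,-0.21,0,0.02,0,0.03,0,-0.22,0,0.02,0,0.04,0,-0.21,0]
}}

```text
clock: 30.6
position: [0.523, 0.0441, 0.0997]
eef_rot: [0.104, 0.982, -0.016, 0.157]
contact_force: [8.6, 1.1, -4.1]
grip_width: 0.0334
grip_force: 43.4
```

```bash
python3 -c "
from h import *
arc(.04,4)"
```

```text
turned (rot,pos) 0.901 0.897 radius 0.1909 [ 8.6  1.1 -4.1] 0.29
[0.01, 0.0, 0.02, 0.01, -0.06, 0.0, 0.01, 0.0, 0.01, 0.0, -0.1, 0.0, 0.01, 0.0, 0.02, 0.0, -0.1, 0.0, 0.01, 0.0, 0.02, 0.0, -0.1, 0.0]
end [0.5216 0.0444 0.0918] rows 4
```

{"name": "drive_tool", "arguments": {
  "motion": [0,0,0.02,0.01,-0.06,0,0.01,0,0.01,0,-0.1,0,0.01,0,0.02,0,-0.1,0]
}}

```text
clock: 30.98
position: [0.5223, 0.0443, 0.0942]
eef_rot: [0.103, 0.98, -0.018, 0.169]
contact_force: [6.0, 1.8, -2.1]
grip_width: 0.0335
grip_force: 43.6
```

{"name": "drive_tool", "arguments": {
  "motion": [0.01,0,0.01,0,-0.07,0,0,0,0.01,0,0,0]
}}

```text
clock: 31.22
position: [0.522, 0.0444, 0.092]
eef_rot: [0.103, 0.979, -0.019, 0.173]
contact_force: [3.9, 3.1, -0.9]
grip_width: 0.0335
grip_force: 43.7
```

{"name": "drive_tool", "arguments": {
  "motion": [0.004,0,0.01,0,-0.05,0,0.004,0,0.01,0,-0.05,0,0,0,0,0,0,0]
}}

```text
clock: 31.6
position: [0.5217, 0.0444, 0.0897]
eef_rot: [0.103, 0.979, -0.019, 0.177]
contact_force: [4.9, 2.6, -2.2]
grip_width: 0.0335
grip_force: 43.4
```

{"name": "drive_tool", "arguments": {
  "motion": [0.004,0,0.01,0,-0.05,0,0.004,0,0.01,0,-0.05,0,0,0,0,0,0,0]
}}

```text
clock: 31.98
position: [0.5216, 0.0445, 0.088]
eef_rot: [0.103, 0.978, -0.019, 0.182]
contact_force: [1.6, 2.8, 8.4]
grip_width: 0.033
grip_force: 44.8
```

{"name": "drive_tool", "arguments": {
  "motion": [0.004,0,0.01,0,-0.05,0,0,0,0,0,0,0]
}}

```text
clock: 32.22
position: [0.5215, 0.0444, 0.0867]
eef_rot: [0.103, 0.977, -0.02, 0.185]
contact_force: [2.1, 2.3, 5.1]
grip_width: 0.0334
grip_force: 44.4
```

```bash
python3 -c "
from h import *
s=get_state();print(s['joint_positions'].round(3),s['torque'].round(2))"
```

```text
[-0.528  0.364  0.249  2.31   0.562  0.178  0.513] [ 0.15 -0.6  -0.08]
```

The lid is on the catch with joint 6 near its limit. I'll release it here, then press from above with closed fingers.

{"name": "drive_tool", "arguments": {
  "motion": [0,0,0,0,0,0,0,0,0,0,0,0,0,0,0,0,0,0,0,0,0,0,0,0],
  "hand": 1
}}

```text
clock: 32.72
position: [0.5196, 0.0438, 0.0851]
eef_rot: [0.103, 0.978, -0.021, 0.182]
contact_force: [0.2, 0.5, -0.5]
grip_width: 0.0855
grip_force: 0.0
```

```bash
python3 - <<'E'
from h import *
p,r=cur();print(p.round(4),get_state()["contact_force"].round(1))
a=line(p,r,p-r.as_matrix()[:,2]*.07,r,5)
c=pose2(V,[[.08-.170,0,0]])[0];Q=tool(V[2],.05)
b=line(*a[-1],c+[0,0,.17],Q,8)
rows(a+b)
E
```

```text
[0.5196 0.0438 0.0851] [ 0.2  0.5 -0.5]
[0.0, 0.0, -0.14, 0.0, 0.0, 0.0, 0.0, 0.0, -0.14, 0.0, 0.0, 0.0, 0.0, 0.0, -0.14, 0.0, 0.0, 0.0, 0.0, 0.0, -0.14, 0.0, 0.0, 0.0, 0.0, 0.0, -0.14, 0.0, 0.0, 0.0, -0.06, 0.0, 0.0, 0.0, 0.4, 0.0, -0.07, 0.0, -0.01, -0.01, 0.4, 0.0, -0.06, 0.0, 0.0, 0.0, 0.4, 0.0]
[-0.06, 0.0, -0.01, -0.01, 0.4, 0.0, -0.07, 0.0, -0.01, 0.0, 0.4, 0.0, -0.06, 0.0, -0.02, 0.0, 0.4, 0.0, -0.06, 0.0, -0.01, -0.01, 0.4, 0.01, -0.06, 0.0, -0.02, 0.0, 0.39, 0.0]
end [0.5409 0.0395 0.1696] rows 13
```

{"name": "drive_tool", "arguments": {
  "motion": [0,0,-0.14,0,0,0,0,0,-0.14,0,0,0,0,0,-0.14,0,0,0,0,0,-0.14,0,0,0,0,0,-0.14,0,0,0,-0.06,0,0,0,0.4,0,-0.07,0,-0.01,-0.01,0.4,0,-0.06,0,0,0,0.4,0]
}}

```text
clock: 33.72
position: [0.5125, 0.0461, 0.1586]
eef_rot: [0.104, 0.987, -0.013, 0.123]
contact_force: [0.2, -0.7, 0.4]
grip_width: 0.0855
grip_force: 0.0
```

{"name": "drive_tool", "arguments": {
  "motion": [-0.06,0,-0.01,-0.01,0.4,0,-0.07,0,-0.01,0,0.4,0,-0.06,0,-0.02,0,0.4,0,-0.06,0,-0.01,-0.01,0.4,0.01,-0.06,0,-0.02,0,0.39,0,0,0,0,0,0,0,0,0,0,0,0,0],
  "hand": -1,
  "force": 30
}}

```text
clock: 34.6
position: [0.5405, 0.0399, 0.1699]
eef_rot: [0.105, 0.994, -0.002, 0.025]
contact_force: [0.1, -1.0, -0.2]
grip_width: -0.0002
grip_force: 0.0
```

```bash
python3 - <<'E'
from h import *
p,r=cur();s=get_state();print(p.round(4),s["joint_positions"].round(2),s["grip_width"],s["contact_force"].round(1))
c=pose2(V,[[.08-.170,0,0]])[0];Q=tool(V[2],.05)
rows(line(p,r,c+[0,0,.122],Q,6))
t=get_image("scene")
cv2.imwrite("pics/s2.png",cv2.resize(t[110:290,170:380,::-1],None,fx=3.3,fy=3.3,interpolation=cv2.INTER_CUBIC))
E
```

```text
[0.5405 0.0399 0.1699] [-0.21  0.33  0.01  1.98  0.03  0.79  1.14] -0.0002025174001121705 [ 0.1 -1.  -0.2]
[0.0, 0.0, 0.08, 0.0, 0.0, 0.0, 0.01, 0.0, 0.08, 0.0, 0.0, 0.0, 0.0, 0.0, 0.08, 0.0, 0.0, 0.0, 0.0, 0.0, 0.08, 0.0, 0.01, 0.0, 0.01, -0.01, 0.08, 0.0, 0.0, 0.0, 0.0, 0.0, 0.08, 0.0, 0.0, 0.0]
end [0.5408 0.0389 0.1218] rows 6
```

View pics/s2.png

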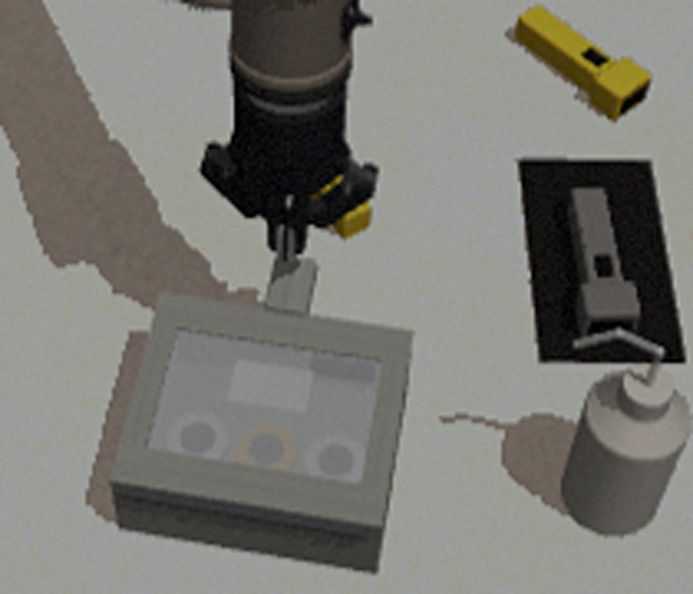

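The lid rests on the catch (tongue at (290,285)), the scanner is flat on the mat at (605,260), and the closed fingers are above the tongue. I'll lower them to near contact, then press in small steps.

{"name": "drive_tool", "arguments": {
  "motion": [0,0,0.08,0,0,0,0.01,0,0.08,0,0,0,0,0,0.08,0,0,0,0,0,0.08,0,0.01,0,0.01,-0.01,0.08,0,0,0,0,0,0.06,0,0,0]
}}

```text
clock: 35.4
position: [0.5411, 0.0385, 0.1232]
eef_rot: [0.105, 0.994, -0.003, 0.025]
contact_force: [0.7, 0.3, -0.3]
grip_width: -0.0001
grip_force: 0.0
```

{"name": "drive_tool", "arguments": {
  "motion": [0,0,0.02,0,0,0,0,0,0.02,0,0,0,0,0,0.02,0,0,0]
}}

```text
clock: 35.78
position: [0.5418, 0.0387, 0.1179]
eef_rot: [0.105, 0.994, -0.002, 0.025]
contact_force: [0.3, 0.2, -0.0]
grip_width: 0.0004
grip_force: 0.0
```

{"name": "drive_tool", "arguments": {
  "motion": [0,0,0.01,0,0,0,0,0,0.01,0,0,0,0,0,0,0,0,0]
}}

```text
clock: 36.15
position: [0.5417, 0.0386, 0.1158]
eef_rot: [0.105, 0.994, -0.002, 0.025]
contact_force: [0.1, -0.5, 0.6]
grip_width: -0.0001
grip_force: 0.0
```

{"name": "drive_tool", "arguments": {
  "motion": [0,0,0.01,0,0,0,0,0,0.01,0,0,0,0,0,0,0,0,0]
}}

```text
clock: 36.52
position: [0.5418, 0.0386, 0.1137]
eef_rot: [0.105, 0.994, -0.002, 0.025]
contact_force: [0.5, -0.0, 0.1]
grip_width: 0.0001
grip_force: 0.0
```

{"name": "drive_tool", "arguments": {
  "motion": [0,0,0.01,0,0,0,0,0,0.01,0,0,0,0,0,0,0,0,0]
}}

```text
clock: 36.9
position: [0.542, 0.0386, 0.1118]
eef_rot: [0.105, 0.994, -0.002, 0.025]
contact_force: [0.5, 0.5, -0.7]
grip_width: 0.0004
grip_force: 0.2
```

{"name": "drive_tool", "arguments": {
  "motion": [0,0,0.01,0,0,0,0,0,0.01,0,0,0,0,0,0,0,0,0]
}}

```text
clock: 37.28
position: [0.5419, 0.0386, 0.1096]
eef_rot: [0.105, 0.994, -0.002, 0.025]
contact_force: [0.5, 0.5, -0.9]
grip_width: 0.0002
grip_force: 0.0
```

{"name": "drive_tool", "arguments": {
  "motion": [0,0,0.01,0,0,0,0,0,0.01,0,0,0,0,0,0,0,0,0]
}}

```text
clock: 37.65
position: [0.5421, 0.0386, 0.1078]
eef_rot: [0.105, 0.994, -0.002, 0.025]
contact_force: [1.1, 0.7, -0.4]
grip_width: -0.0
grip_force: 0.0
```

{"name": "drive_tool", "arguments": {
  "motion": [0,0,0.01,0,0,0,0,0,0.01,0,0,0,0,0,0,0,0,0]
}}

```text
clock: 38.02
position: [0.5422, 0.0385, 0.1057]
eef_rot: [0.105, 0.994, -0.002, 0.025]
contact_force: [0.0, -0.5, 0.7]
grip_width: 0.0
grip_force: 0.0
```

{"name": "drive_tool", "arguments": {
  "motion": [0,0,0.01,0,0,0,0,0,0.01,0,0,0,0,0,0,0,0,0]
}}

```text
clock: 38.4
position: [0.5422, 0.0385, 0.1037]
eef_rot: [0.105, 0.994, -0.002, 0.025]
contact_force: [0.4, -0.5, 0.1]
grip_width: 0.0003
grip_force: 0.0
```

{"name": "drive_tool", "arguments": {
  "motion": [0,0,0.01,0,0,0,0,0,0.01,0,0,0,0,0,0,0,0,0]
}}

```text
clock: 38.78
position: [0.5424, 0.0385, 0.1018]
eef_rot: [0.105, 0.994, -0.002, 0.025]
contact_force: [-0.7, 1.2, 0.0]
grip_width: 0.0001
grip_force: 0.0
```

{"name": "drive_tool", "arguments": {
  "motion": [0,0,0.01,0,0,0,0,0,0,0,0,0]
}}

```text
clock: 39.02
position: [0.5424, 0.0385, 0.1008]
eef_rot: [0.105, 0.994, -0.002, 0.025]
contact_force: [-0.2, 0.2, 0.1]
grip_width: 0.0002
grip_force: 0.0
```

{"name": "drive_tool", "arguments": {
  "motion": [0,0,0.01,0,0,0,0,0,0,0,0,0]
}}

```text
clock: 39.28
position: [0.5424, 0.0385, 0.0998]
eef_rot: [0.105, 0.994, -0.002, 0.025]
contact_force: [-0.1, -0.1, 0.7]
grip_width: -0.0
grip_force: 0.0
```

```bash
python3 - <<'E'
from h import *
S=calibration("scene");m=raw([[162,294],[413,330],[113,485],[382,525],[275,257],[318,262]],3.3,(170,110))+[0,-1]
for th in (0,.03,.06,.09,.11):
    P=pose2(V,lidp(th,[[.162,-.1,.008],[.162,.1,.008],[0,-.1,.008],[0,.1,.008],[.21,-.017,.012],[.21,.017,.012]]))
    print(th,(proj(S,P)-m).round(1).tolist())
E
```

```text
0 [[-0.3, 2.4], [-0.2, 3.0], [-1.0, -1.2], [0.3, 0.4], [0.1, 2.8], [-0.2, 3.2]]
0.03 [[-0.4, 1.4], [-0.1, 2.1], [-1.0, -1.1], [0.3, 0.5], [0.1, 1.5], [-0.2, 1.9]]
0.06 [[-0.6, 0.5], [0.0, 1.1], [-1.0, -1.1], [0.2, 0.6], [0.0, 0.3], [-0.2, 0.7]]
0.09 [[-0.8, -0.4], [0.1, 0.3], [-1.0, -1.0], [0.2, 0.7], [-0.1, -0.9], [-0.2, -0.5]]
0.11 [[-0.9, -1.0], [0.2, -0.3], [-1.1, -0.9], [0.2, 0.8], [-0.1, -1.7], [-0.3, -1.3]]
```

{"name": "drive_tool", "arguments": {
  "motion": [0,0,0.01,0,0,0,0,0,0,0,0,0]
}}

```text
clock: 39.52
position: [0.5425, 0.0385, 0.0988]
eef_rot: [0.105, 0.994, -0.002, 0.025]
contact_force: [-0.4, 0.5, -0.3]
grip_width: -0.0001
grip_force: 0.0
```

{"name": "drive_tool", "arguments": {
  "motion": [0,0,0.01,0,0,0,0,0,0,0,0,0]
}}

```text
clock: 39.78
position: [0.5425, 0.0385, 0.0978]
eef_rot: [0.105, 0.994, -0.002, 0.025]
contact_force: [0.6, -0.2, 0.3]
grip_width: -0.0001
grip_force: 0.0
```

{"name": "drive_tool", "arguments": {
  "motion": [0,0,0.01,0,0,0,0,0,0,0,0,0]
}}

```text
clock: 40.02
position: [0.5427, 0.0385, 0.0969]
eef_rot: [0.105, 0.994, -0.002, 0.025]
contact_force: [0.2, 0.0, 0.1]
grip_width: -0.0003
grip_force: 0.2
```

{"name": "drive_tool", "arguments": {
  "motion": [0,0,0.01,0,0,0,0,0,0,0,0,0]
}}

```text
clock: 40.28
position: [0.5426, 0.0385, 0.0959]
eef_rot: [0.105, 0.994, -0.002, 0.025]
contact_force: [-1.1, 0.0, 2.1]
grip_width: -0.0
grip_force: 0.9
```

```bash
python3 - <<'E'
from h import *
c=calibration("wrist");im=get_image("wrist");t=get_image("scene")
a=cv2.resize(t[150:270,190:330,::-1],(448,384),interpolation=cv2.INTER_CUBIC)
b=cv2.resize(im[190:384,150:330,::-1],(345,384))
cv2.imwrite("pics/f.png",np.hstack([a,b]));print(cur()[0])
E
```

```text
[0.54262295 0.0384554  0.09586815]
```

View pics/f.png

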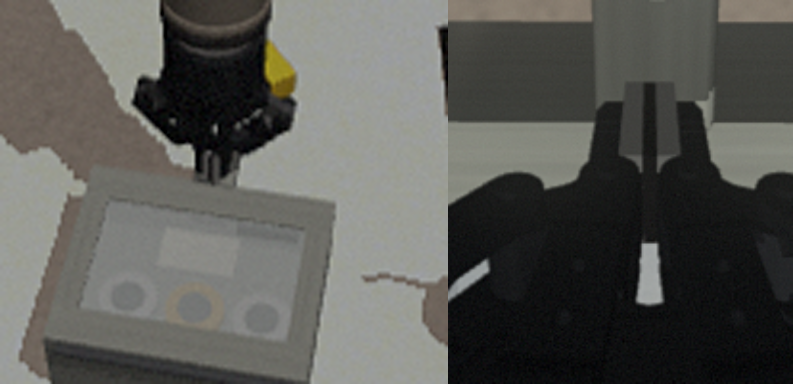

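Closed fingers are on the tongue root ((215,185) left, (650,85) right). First contact came at tip height ≈82 mm, the shut level. I'll press gently to make sure.

{"name": "drive_tool", "arguments": {
  "motion": [0,0,0.01,0,0,0,0,0,0,0,0,0]
}}

```text
clock: 40.62
position: [0.5426, 0.0385, 0.095]
eef_rot: [0.105, 0.994, -0.002, 0.025]
contact_force: [-2.7, 0.1, 4.7]
grip_width: 0.0001
grip_force: 2.4
```

{"name": "drive_tool", "arguments": {
  "motion": [0,0,0.01,0,0,0,0,0,0,0,0,0]
}}

```text
clock: 40.88
position: [0.5426, 0.0385, 0.0943]
eef_rot: [0.105, 0.994, -0.002, 0.025]
contact_force: [-3.7, 0.6, 8.9]
grip_width: 0.0002
grip_force: 4.3
```

{"name": "drive_tool", "arguments": {
  "motion": [0,0,0.01,0,0,0,0,0,0,0,0,0]
}}

```text
clock: 41.12
position: [0.5425, 0.0385, 0.0936]
eef_rot: [0.105, 0.994, -0.002, 0.025]
contact_force: [-6.0, 0.3, 12.4]
grip_width: -0.0
grip_force: 6.3
```

{"name": "drive_tool", "arguments": {
  "motion": [0,0,0.01,0,0,0,0,0,0,0,0,0]
}}

```text
clock: 41.38
position: [0.5425, 0.0385, 0.093]
eef_rot: [0.105, 0.994, -0.002, 0.025]
contact_force: [-7.3, 0.5, 17.0]
grip_width: 0.0
grip_force: 8.3
```

{"name": "drive_tool", "arguments": {
  "motion": [0,0,-0.04,0,0,0,0,0,-0.1,0,0,0,0,0,-0.2,0,0,0,0.2,0,-0.2,0,0,0,0.3,0,-0.2,0,0,0,0.3,0,0,0,0,0,0,0,0,0,0,0]
}}

```text
clock: 42.25
position: [0.4595, 0.0561, 0.1621]
eef_rot: [0.105, 0.994, -0.002, 0.025]
contact_force: [0.4, -0.7, 0.5]
grip_width: 0.0001
grip_force: 0.0
```

```bash
cat > ang.py <<'E'
from h import *
def prof(g,c,A,B,offs):
    pa,pb=proj(c,[A,B]);t=np.linspace(.06,.94,120)[:,None];L=pa+(pb-pa)*t
    return np.array([abs(g[(L[:,1]+o).round().astype(int)*0,0]).mean() if 0 else abs(cv2.remap(g,(L[:,0]).astype(np.float32),(L[:,1]+o).astype(np.float32),1)).mean() for o in offs])
def ang(im,off=(0,0)):
    c=calibration("scene");c["intrinsics"]=c["intrinsics"].copy();c["intrinsics"][:2,2]-=off
    g=cv2.Sobel(cv2.GaussianBlur(cv2.cvtColor(im,cv2.COLOR_RGB2GRAY).astype(np.float32),(0,0),.7),cv2.CV_32F,0,1)
    w=lambda P:pose2(V,P)
    o=np.linspace(-3,3,25);b=w([[.08,-.1,0],[.08,.1,0]]);k=prof(g,c,*b,o);dy=o[k.argmax()]
    res=[]
    for th in np.arange(-.03,.14,.01):
        e=[prof(g,c,*w(lidp(th,q)),[dy])[0] for q in ([[.162,-.1,.008],[.162,-.02,.008]],[[.162,.02,.008],[.162,.1,.008]],[[.162-.03,-.07,.008],[.162-.03,.07,.008]])]
        res.append((round(th,2),[int(x) for x in e]))
    return dy,res
E
python3 - <<'E'
from ang import *
s=cv2.resize(cv2.imread("pics/s2.png")[:,:,::-1],(210,180),interpolation=cv2.INTER_AREA)
print(cur()[0].round(3))
for a in (ang(s,(170,110)),ang(get_image("scene"))): print(a[0],*a[1])
im=get_image("scene");cv2.imwrite("pics/s3raw.png",im[:,:,::-1])
print("diff",np.abs(im[110:290,170:380].astype(int)-s)[90:].mean())
E
```

```text
[0.459 0.056 0.162]
0.75 (np.float64(-0.03), [6, 2, 9]) (np.float64(-0.02), [5, 1, 12]) (np.float64(-0.01), [3, 1, 16]) (np.float64(0.0), [1, 3, 21]) (np.float64(0.01), [3, 9, 28]) (np.float64(0.02), [6, 20, 34]) (np.float64(0.03), [10, 36, 41]) (np.float64(0.04), [14, 56, 45]) (np.float64(0.05), [18, 78, 47]) (np.float64(0.06), [23, 99, 46]) (np.float64(0.07), [27, 117, 41]) (np.float64(0.08), [29, 128, 33]) (np.float64(0.09), [31, 131, 24]) (np.float64(0.1), [30, 127, 16]) (np.float64(0.11), [28, 115, 8]) (np.float64(0.12), [24, 100, 5]) (np.float64(0.13), [20, 81, 8])
0.75 (np.float64(-0.03), [73, 103, 52]) (np.float64(-0.02), [92, 125, 45]) (np.float64(-0.01), [106, 137, 34]) (np.float64(0.0), [112, 137, 22]) (np.float64(0.01), [110, 126, 11]) (np.float64(0.02), [99, 106, 7]) (np.float64(0.03), [83, 82, 12]) (np.float64(0.04), [65, 58, 17]) (np.float64(0.05), [49, 36, 19]) (np.float64(0.06), [35, 20, 18]) (np.float64(0.07), [26, 10, 15]) (np.float64(0.08), [21, 4, 11]) (np.float64(0.09), [19, 2, 8]) (np.float64(0.1), [19, 2, 5]) (np.float64(0.11), [20, 2, 2]) (np.float64(0.12), [21, 2, 2]) (np.float64(0.13), [21, 2, 2])
diff 3.2338095238095237
```

The lid edge now fits 0.00 rad (0.09 before pressing) with the robot well clear, so it is shut and staying shut. Handing in.

```bash
python3 -c "
from station import *
print(close_job())"
```

```text
the job is handed in; nothing more can be done
None
```

I handed the job in at about 42 s: the scanner was held about 75 mm from the label for over two seconds and laid back flat on its mat, then the lid was lowered under grip and pressed shut with at most about 17 N read. The last picture puts the lid at 0.00 rad with the robot clear, but no reading confirmed the label scan, and no force spike marked the snap.

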